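# Unload the gas-purged stack of culture dishes

## Robot

A 7-joint arm with a two-finger parallel gripper is mounted at the origin on a cart in front of the work surface, level with it; the furniture and walls round the work are solid. World frame = base frame: x ahead of the robot, y to its left, z up, the work surface at z = 0. Lengths are in m, angles in rad, forces in N, time in s.
With the tool pointing down it reaches from about 0.4 to 0.925 m from the base axis. Payload 4.1 kg.
Tool frame: the origin (TCP) lies at the centre of the arm's flange, where the gripper is bolted on; the fingertips stand 173 mm ahead of it and the grasp point (between the pads) lies 155 mm ahead of it; z points along the fingers, y is the line along which they close (so a half turn about z gives the same grasp; the last joint's range is limited). The gripper opens to 85 mm and grips with 20 to 120 N. Pads are 22 mm wide; open, the fingers measure 114 mm over their backs; the gripper's body (76 mm by 85 mm) begins 54 mm behind the grasp point. The pads swing forward as they close: fully open they stand 13 mm farther back than shut.
Start: joints at [-1.29, 0.398, 0.045, 1.537, -0.019, 1.207, -0.051], TCP at [0.241, 0.604, 0.405] pointing down, gripper open.
Joint ranges: [-2.82, 2.82], [-0.49, 2.23], [-1.37, 1.46], [0, 2.46], [-1.36, 4.5], [0.23, 2], [-2.94, 2.94]. Speed limits (rad/s): [2.57, 2.57, 3.14, 3.14, 3.14, 3.14, 3.14].

## Interface

Orientations are given as a rotation vector (axis times angle).
In Python, from rig import arm, camera gives the robot as it stands. The module is installed in compiled form; this text tells all that it offers.
- The arm moves only by the shell command python3 -m crank 'ROWS' [FORCE]. ROWS is JSON, a list of rows, each an object of numbers: "fingers": the closure, from -1 (fully open) to 1 (shut); "tx", "ty", "tz": the shift along the tool's x, y, z normalised to -1 to 1, where 1 is 25 cm; "rx", "ry", "rz": the turn, a rotation vector about the tool's x, y, z normalised to -1 to 1, where 1 is 60 degrees. A call has 1 to 8 rows; each row is the pose to reach, as a shift and turn from the pose commanded when the call began, along the tool's axes at that moment; what a row does not reach only later rows make up. A row lasts 1/8 s, in which the tool goes at most 62.5 mm and 10.7 degrees, less where a joint would pass 70% of its speed; a pose out of reach is approached as far as the arm can. A call with a number of a shift or a turn outside -1 to 1 is refused whole. A call with a gripper value outside its range is refused whole. The fingers move at their own pace and stop on an object; FORCE is the grip in N (left out, the last holds). Time passes only in rows, so rows that repeat a pose let the fingers close. It gives the time, the measured TCP pose, the force, the opening and the grip force at its end, in the units of the state.
- arm.get_state(): the state, without advancing time (a new reading comes with each control period).
- camera(name): name is "scene" or "top" or "wrist"; returns a dict with "frame" (480x640x3 uint8, red, green, blue), "camera_matrix" (3x3 intrinsics, pixels), "pose" (4x4, takes a point from camera to world coordinates); the wrist camera has in their place "mount" (4x4, takes a point from camera to tool coordinates, whose origin is the TCP and whose axes are the flange's). Camera axes: x right, y down, z forward; pixel columns grow to the right and rows downward; lengths in m; the calibration is good to about 2 mm. A picture is of the moment at which its call begins: read the wrist's pose just before it. There is no depth.
- arm.sign_off(): hands the job in; it is judged then, once.
The state is a dict: "time": time; "joint_positions": joint angles; "qd": joint speeds; "tau": joint torques, N m; "position": TCP position; "tcp_rot": TCP orientation; "force": force on the tool from outside, world axes, zero at the start; "torque": the same for the moment, N m; "finger_gap": finger opening in m; "finger_force": force on a finger pad.
Only numpy, scipy, OpenCV 4.12 (cv2) and the standard library are available. Lean on these libraries where they do the work, as an engineer would, in place of code of your own. Each camera call takes 0.05 s, during which the arm holds its last target. There are 200 camera calls.

## Task

Before lifting anything off the stack, throttle the gas tap's lever down from high flow to its idle mark (the two lines, 35 degrees). Then take the stack apart from the top down: lay every petri dish flat and level, side by side, in the shallow steel tray, and set the bridge-shaped spacer plates aside in one neat pile, feet down, on the middle of the white board and lengthwise with it. Only when all that is done, close the tap fully (the single line); never tip a dish over, and leave the jar, the tape and the marker where they are.

Things in the scene. Friction and masses are not known exactly. Their poses are not given: they have to be found in the camera images.
- stack_pad (a point): Centre of the top of the steel pad (156 x 70 mm, long along this x) that carries the stack of dishes and spacer plates; 30 mm above the bench. It is part of the purge stand, a grey base plate 176 x 300 x 12 mm fixed to the bench (elsewhere and turned a little at every start). On the pad's -y side the stand carries the gas tap.
- tap_axis (a point): Point on the gas tap's vertical axis, 56 mm above the bench, fixed to the stand (x and y as the pad's). Under the lever is a round aluminium dial, 130 mm across, top 48 mm above the bench, engraved with black lines: ONE = closed (0 rad, towards -x), TWO = idle (0.611 rad = 35 degrees), THREE = full flow (1.5 rad, about -y).
- tap_lever (a joint): Angle of the tap's lever about the vertical axis, rad: 0 = closed (stop), 0.611 = idle mark, 1.5 = full flow (stop). Grows anticlockwise seen from above; at angle q the lever points from the axis towards (-cos q, -sin q) in the stand's x, y. Stays where it is left; moving it takes about 1.5 N at the knob.
- lever_knob (a point): Middle of the upright round black knob at the lever's end: 20 mm diameter, from 59 to 99 mm above the bench (this point 81 mm), 85 mm from the tap's axis; the frame turns with the lever, x along it. Under the knob lies the lever's flat steel bar, 14 mm wide, top 59 mm above the bench.
- tray: Shallow open steel tray, loose, 0.7 kg, outside 230 (its x) x 150 (its y) x 14 mm, walls and floor 4 mm; origin at the centre of its underside. It stands to the left or the right of the stand. Room for four dishes two by two, 95 mm apart along its x and 66 mm apart along its y.
- board: Flat white plastic board, loose, 0.6 kg, 200 (its x) x 120 (its y) x 8 mm, origin at the centre of its underside; on the other side of the stand from the tray. The pile of spacer plates belongs on its middle, long sides along the board's long side.
- dish_1_mid (a point): Centre (half-way up) of a closed petri dish, 58 mm diameter, 15 mm high, about 30 g, z up; at the start it lies on the steel pad, under plate_1, up to 15 mm from the middle along the plate. May be absent: two to four of the dishes are there at a start.
- dish_2_mid (a point): Centre (half-way up) of a closed petri dish, 58 mm diameter, 15 mm high, about 30 g, z up; at the start it lies on top of plate_1, under plate_2, up to 15 mm from the middle along the plate. May be absent: two to four of the dishes are there at a start.
- dish_3_mid (a point): Centre (half-way up) of a closed petri dish, 58 mm diameter, 15 mm high, about 30 g, z up; at the start it lies on top of plate_2, under plate_3, up to 15 mm from the middle along the plate. May be absent: two to four of the dishes are there at a start.
- dish_4_mid (a point): Centre (half-way up) of a closed petri dish, 58 mm diameter, 15 mm high, about 30 g, z up; at the start it lies on top of plate_3, uppermost, up to 15 mm from the middle along the plate. May be absent: two to four of the dishes are there at a start.
- plate_1_mid (a point): Centre of the panel of a bridge-shaped aluminium spacer plate, 110 to 180 g: panel 150 (x) x 64 (y) x 6 mm on two feet 10 x 60 x 22 mm high under its short ends; 28 mm high in all, this point 25 mm above the feet's underside. Starts on the steel pad, long axis along the pad's x. Pinch the panel across its 64 mm at the middle. Plates pile at 28 mm each.
- plate_2_mid (a point): Centre of the panel of a bridge-shaped aluminium spacer plate, 110 to 180 g: panel 150 (x) x 64 (y) x 6 mm on two feet 10 x 60 x 22 mm high under its short ends; 28 mm high in all, this point 25 mm above the feet's underside. Starts on top of plate_1, long axis along the pad's x. Pinch the panel across its 64 mm at the middle. Plates pile at 28 mm each.
- plate_3_mid (a point): Centre of the panel of a bridge-shaped aluminium spacer plate, 110 to 180 g: panel 150 (x) x 64 (y) x 6 mm on two feet 10 x 60 x 22 mm high under its short ends; 28 mm high in all, this point 25 mm above the feet's underside. Starts on top of plate_2, long axis along the pad's x. Pinch the panel across its 64 mm at the middle. Plates pile at 28 mm each.
- jar_mid (a point): Bystander: clear jar 43 mm across, 66 mm high, centre
- tape_roll_mid (a point): Bystander: roll of tape lying flat, 68 mm across, 19 mm high, centre
- marker_mid (a point): Bystander: marker pen lying towards the wall, left of the jar, 114 x 12 mm, centre
Mind the look-alikes: they are no part of the job. What is shaped like the part that bears dish_4_mid but orange or yellow is not meant.

How it is judged:
On the way, in this order (a step that is already met when the one before it is completed fails the run):
1. the lever is set to the idle mark (35 degrees, within 6) (value of joint tap_lever between 0.501 and 0.721 rad), for 0.3 s.
2. all dishes lie flat in the tray and all spacer plates are piled on the board, with the lever still at idle (all of step 1 and x of dish_1_mid in the frame of tray between -0.095 and 0.095 m and y of dish_1_mid in the frame of tray between -0.055 and 0.055 m and z of dish_1_mid in the frame of tray between 0.005 and 0.018 m and angle between each of dish_1_mid, dish_2_mid, dish_3_mid, dish_4_mid's own z axis and vertical below 0.12 rad and linear speed of each of dish_1, dish_2, dish_3, dish_4, plate_1, plate_2, plate_3 below 0.03 m/s and x of dish_2_mid in the frame of tray between -0.095 and 0.095 m and y of dish_2_mid in the frame of tray between -0.055 and 0.055 m and z of dish_2_mid in the frame of tray between 0.005 and 0.018 m and x of dish_3_mid in the frame of tray between -0.095 and 0.095 m and y of dish_3_mid in the frame of tray between -0.055 and 0.055 m and z of dish_3_mid in the frame of tray between 0.005 and 0.018 m and x of dish_4_mid in the frame of tray between -0.095 and 0.095 m and y of dish_4_mid in the frame of tray between -0.055 and 0.055 m and z of dish_4_mid in the frame of tray between 0.005 and 0.018 m and horizontal distance between each of plate_1_mid, plate_2_mid, plate_3_mid and board below 0.035 m and z of plate_1_mid in the frame of board between 0.025 and 0.098 m and angle between each of plate_1_mid, plate_2_mid, plate_3_mid's own z axis and vertical below 0.08 rad and angle between the x axis of each of plate_1_mid, plate_2_mid, plate_3_mid and the x axis of board, either way round below 0.25 rad and z of plate_2_mid in the frame of board between 0.025 and 0.098 m and z of plate_3_mid in the frame of board between 0.025 and 0.098 m and horizontal distance between plate_1_mid and plate_2_mid below 0.025 m and horizontal distance between each of plate_1_mid, plate_2_mid and plate_3_mid below 0.025 m), for 0.3 s.
At the end, for the whole second after the job is handed in: Every dish lies flat (7 deg) and still on the tray floor; the three plates stand level (5 deg) in one pile, each within 35 mm of the board centre, 25 mm of one another and 14 deg of the board's long side; the lever is closed within 5 deg (x of dish_1_mid in the frame of tray between -0.095 and 0.095 m and y of dish_1_mid in the frame of tray between -0.055 and 0.055 m and z of dish_1_mid in the frame of tray between 0.005 and 0.018 m and angle between each of dish_1_mid, dish_2_mid, dish_3_mid, dish_4_mid's own z axis and vertical below 0.12 rad and linear speed of each of dish_1, dish_2, dish_3, dish_4, plate_1, plate_2, plate_3 below 0.03 m/s and x of dish_2_mid in the frame of tray between -0.095 and 0.095 m and y of dish_2_mid in the frame of tray between -0.055 and 0.055 m and z of dish_2_mid in the frame of tray between 0.005 and 0.018 m and x of dish_3_mid in the frame of tray between -0.095 and 0.095 m and y of dish_3_mid in the frame of tray between -0.055 and 0.055 m and z of dish_3_mid in the frame of tray between 0.005 and 0.018 m and x of dish_4_mid in the frame of tray between -0.095 and 0.095 m and y of dish_4_mid in the frame of tray between -0.055 and 0.055 m and z of dish_4_mid in the frame of tray between 0.005 and 0.018 m and horizontal distance between each of plate_1_mid, plate_2_mid, plate_3_mid and board below 0.035 m and z of plate_1_mid in the frame of board between 0.025 and 0.098 m and angle between each of plate_1_mid, plate_2_mid, plate_3_mid's own z axis and vertical below 0.08 rad and angle between the x axis of each of plate_1_mid, plate_2_mid, plate_3_mid and the x axis of board, either way round below 0.25 rad and z of plate_2_mid in the frame of board between 0.025 and 0.098 m and z of plate_3_mid in the frame of board between 0.025 and 0.098 m and horizontal distance between plate_1_mid and plate_2_mid below 0.025 m and horizontal distance between each of plate_1_mid, plate_2_mid and plate_3_mid below 0.025 m and value of joint tap_lever below 0.09 rad); the robot touches nothing.
It fails at once if a dish or spacer plate is lifted while the lever is still above idle flow (value of joint tap_lever above 0.8 rad and (height (world z) of plate_1_mid above 0.067 m or height (world z) of plate_2_mid above 0.095 m or height (world z) of plate_3_mid above 0.123 m or height (world z) of dish_1_mid above 0.0495 m or height (world z) of dish_2_mid above 0.0775 m or height (world z) of dish_3_mid above 0.1055 m or height (world z) of dish_4_mid above 0.1335 m)).
It fails at once if a dish is tipped more than 40 degrees (angle between any of dish_1_mid, dish_2_mid, dish_3_mid, dish_4_mid's own z axis and vertical above 0.7 rad).
It fails at once if the jar, the tape or the marker is moved more than 40 mm (distance of any of jar_mid, tape_roll_mid, marker_mid from where it was at the start of the episode above 0.04 m).
Of dish_1, dish_2, dish_3, dish_4 only 2 to 4 are there at a start; the rules pass over those that are not, and their reading is None.
At some moment in a run one of tray, board may be knocked a few centimetres aside while the robot is not near it.
It also fails if it takes over 210 s, if anything falls off the work surface, if the arm or the gripper's body presses on something with over 40 N, if the wrist force passes 120 N, or if a joint passes its speed limit or range.

## Working session

There is one attempt and no reset: what is moved stays moved. The work goes in short steps, Python scripts to look and compute and a shell command to move; the robot and the scene stay as the last step left them, time stands still between calls to the robot, and variables do not carry over. Pictures are saved under pics/ and viewed, at most 14 in all, crops included, and the job is handed in when it is done.

```bash
mkdir -p pics; cat > h.py <<'E'
import numpy as np, cv2, json
from rig import arm, camera
from scipy.spatial.transform import Rotation as R
def snap(n,fn=None):
    s=arm.get_state(); c=camera(n); K=np.array(c["camera_matrix"])
    if n=="wrist":
        T=np.eye(4);T[:3,:3]=R.from_rotvec(s["tcp_rot"]).as_matrix();T[:3,3]=s["position"];P=T@np.array(c["mount"])
    else: P=np.array(c["pose"])
    if fn: cv2.imwrite("pics/"+fn,c["frame"][:,:,::-1])
    np.savez("last_%s.npz"%n,f=c["frame"],K=K,P=P)
    return c["frame"],K,P
def ray(K,P,uv,z):
    d=P[:3,:3]@np.linalg.solve(K,[uv[0],uv[1],1.]); o=P[:3,3]
    return o+d*(z-o[2])/d[2]
def proj(K,P,X):
    p=K@(np.linalg.inv(P)@np.append(X,1))[:3]; return p[:2]/p[2]
def load(n):
    d=np.load("last_%s.npz"%n); return d['f'],d['K'],d['P']
def go(x,y,z,yaw,tilt=None):
    """print row numbers to move the TCP to grasp point... (x,y,z)=grasp point; yaw=world direction of tool y (mod pi)"""
    s=arm.get_state(); Rc=R.from_rotvec(s["tcp_rot"])
    best=None
    for k in (0,np.pi):
        a=yaw+k; ty=np.array([np.cos(a),np.sin(a),0]); tz=np.array([0,0,-1.]); tx=np.cross(ty,tz)
        Rt=R.from_matrix(np.c_[tx,ty,tz]); rv=(Rc.inv()*Rt).as_rotvec()
        if best is None or np.linalg.norm(rv)<np.linalg.norm(best): best=rv
    d=Rc.inv().apply(np.array([x,y,z+0.155])-s["position"])
    print("t",np.round(d/0.25,3),"r",np.round(best/np.radians(60),3))
E
python3 - <<'E'
from h import *
s=arm.get_state(); print({k:np.round(v,3).tolist() for k,v in s.items()}); print(R.from_rotvec(s["tcp_rot"]).as_matrix().round(3))
for n in("scene","top"):
    f,K,P=snap(n,n+"0.png"); print(n,K.round(1).tolist(),P.round(3).tolist())
E
```

```text
{'time': 0.0, 'joint_positions': [-1.29, 0.399, 0.045, 1.538, -0.019, 1.207, -0.051], 'qd': [-0.002, -0.001, -0.0, 0.002, -0.001, -0.001, 0.001], 'tau': [0.0, -47.512, 1.365, -25.422, 0.012, 0.01, 0.0], 'position': [0.241, 0.603, 0.404], 'tcp_rot': [-0.593, -3.085, 0.003], 'force': [0.523, -0.983, 0.622], 'torque': [0.026, 0.041, -0.036], 'finger_force': 0.0, 'finger_gap': 0.085}
[[-0.929  0.371 -0.001]
 [ 0.371  0.929 -0.002]
 [-0.    -0.002 -1.   ]]
scene [[588.8, 0.0, 313.4], [0.0, 588.8, 237.6], [0.0, 0.0, 1.0]] [[0.876, -0.337, 0.346, 0.077], [-0.483, -0.612, 0.626, -0.829], [0.001, -0.715, -0.699, 1.081], [0.0, 0.0, 0.0, 1.0]]
top [[443.9, 0.0, 325.6], [0.0, 443.9, 244.5], [0.0, 0.0, 1.0]] [[0.028, -0.995, 0.093, 0.445], [-1.0, -0.028, -0.002, 0.088], [0.005, -0.093, -0.996, 1.297], [0.0, 0.0, 0.0, 1.0]]
```

View pics/scene0.png

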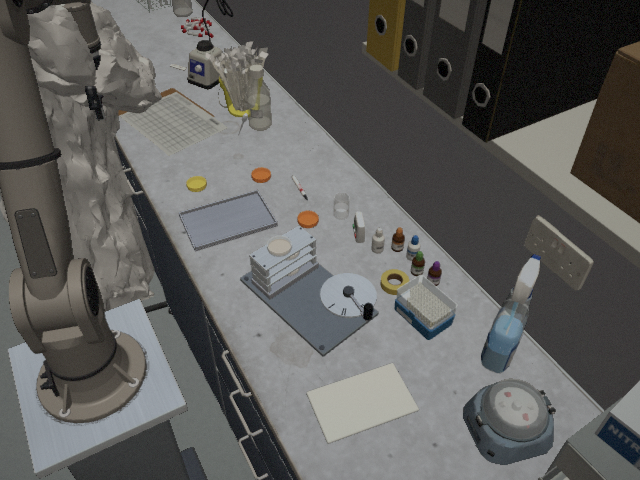

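View pics/top0.png

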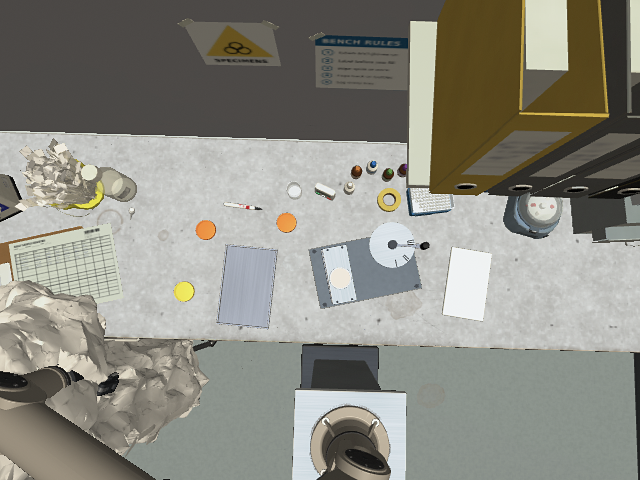

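The scene view shows the stack at (283,255) with a cream dish on top at (279,247), tap dial at (348,293), knob at (367,311), tray at (228,219) and board at (362,402). The top view has the stack at (338,278), tap (391,245), tray (247,286) and board (467,284). The orange discs at (206,230) and (286,222) and the yellow one at (184,291) are look-alikes. The meant dish is the cream one on the stack at (340,277). I'll confirm it in an enlarged crop.

```bash
python3 - <<'E'
from h import *
f,K,P=load("scene"); g,K2,P2=load("top")
a=cv2.resize(f[215:335,230:390],None,fx=5,fy=5,interpolation=cv2.INTER_CUBIC)
cv2.imwrite("pics/crop_s.png",a[:600,:800,::-1])
def rect(mask,z,K,P,name):
    cs,_=cv2.findContours(mask.astype(np.uint8),cv2.RETR_EXTERNAL,cv2.CHAIN_APPROX_NONE)
    c=max(cs,key=cv2.contourArea).astype(np.float32)
    w=np.array([ray(K,P,p[0],z)[:2] for p in c],np.float32)
    r=cv2.minAreaRect(w); print(name,np.round(r[0],4),np.round(r[1],4),round(r[2],1),cv2.contourArea(c))
h=cv2.cvtColor(g,cv2.COLOR_RGB2HSV); G=g.astype(int)
yy,xx=np.mgrid[:480,:640]
for p in [(467,284),(247,286),(340,277),(320,290),(365,285),(391,235),(424,245),(333,255)]: print(p,g[p[1],p[0]],h[p[1],p[0]])
m=(h[...,1]<25)&(h[...,2]>225)&(xx>430)&(xx<500)&(yy>235)&(yy<330); rect(m,0.008,K2,P2,"board")
b=h[247:325,225:270].reshape(-1,3); print(np.median(b,0))
m=(h[...,1]>25)&(h[...,0]>100)&(h[...,0]<130)&(xx>205)&(xx<290)&(yy>235)&(yy<335); rect(cv2.morphologyEx(m.astype(np.uint8),cv2.MORPH_OPEN,np.ones((3,3))),0.012,K2,P2,"tray")
E
```

```text
(467, 284) [240 243 243] [ 90   3 243]
(247, 286) [165 172 183] [108  25 183]
(340, 277) [238 232 220] [ 20  19 238]
(320, 290) [121 131 139] [103  33 139]
(365, 285) [120 129 138] [105  33 138]
(391, 235) [220 228 233] [102  14 233]
(424, 245) [52 52 51] [30  5 52]
(333, 255) [215 224 229] [101  16 229]
board [ 0.4639 -0.3275] [0.1167 0.197 ] 82.1 2637.5
[109.  24. 185.]Traceback (most recent call last):
  File "<stdin>", line 15, in <module>
  File "<stdin>", line 7, in rect
ValueError: max() iterable argument is empty
```

View pics/crop_s.png

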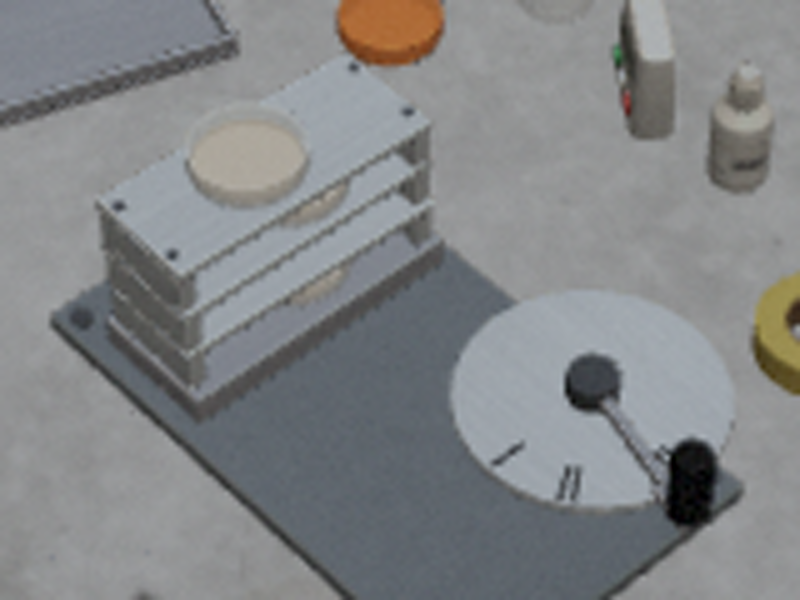

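The crop confirms three visible dishes: one on top of the stack (crop 247,155), one under plate_3 (315,203) and one under plate_1 (318,285). The tap has one line at (508,453) and two lines at (568,483), and the lever points at the knob (690,480), which is high flow.

```bash
cat >> h.py <<'E'
def rects(mask,z,K,P,name,amin=100,n=1):
    m=cv2.morphologyEx(mask.astype(np.uint8),cv2.MORPH_OPEN,np.ones((3,3)))
    cs,_=cv2.findContours(m,cv2.RETR_EXTERNAL,cv2.CHAIN_APPROX_NONE)
    for c in sorted(cs,key=cv2.contourArea)[::-1][:n]:
        if cv2.contourArea(c)<amin: continue
        w=np.array([ray(K,P,p[0],z)[:2] for p in c.astype(float)],np.float32)
        r=cv2.minAreaRect(w); b=cv2.boxPoints(r); e=max((b[1]-b[0],b[2]-b[1]),key=np.linalg.norm)
        a=np.degrees(np.arctan2(e[1],e[0])); a=(a+90)%180-90
        M=cv2.moments(c); cen=(M['m10']/M['m00'],M['m01']/M['m00'])
        print(name,"ctr",np.round(r[0],4),"size",np.round(sorted(r[1]),4),"long-axis deg",round(a,1),"centroid",ray(K,P,cen,z)[:2].round(4),"px",np.round(cen,1))
E
python3 - <<'E'
from h import *
g,K,P=load("top"); h=cv2.cvtColor(g,cv2.COLOR_RGB2HSV); H,S,V=[h[...,i] for i in range(3)]
yy,xx=np.mgrid[:480,:640]
w=lambda a,b,c,d:(xx>a)&(xx<b)&(yy>c)&(yy<d)
rects((S>12)&(H>90)&(H<130)&w(205,292,238,338),0.012,K,P,"tray")
rects((S<25)&(V>225)&w(430,500,235,330),0.008,K,P,"board")
rects((S>24)&(V<170)&(H>90)&(H<125)&w(300,430,225,320),0.012,K,P,"base")
rects((V>200)&w(315,362,235,310),0.114,K,P,"plate3")
rects((V>200)&w(368,417,220,270),0.048,K,P,"dial")
rects((H<35)&(S>12)&(V>205)&w(320,360,250,300),0.13,K,P,"dish4")
rects((V<60)&w(416,435,235,255),0.09,K,P,"knob",20)
rects((V<110)&w(384,400,238,255),0.065,K,P,"hub",20)
E
```

```text
tray ctr [0.4389 0.3082] size [0.1424 0.2265] long-axis deg -4.2 centroid [0.4378 0.3091] px [246.7 286.2]
board ctr [ 0.4639 -0.3275] size [0.1167 0.197 ] long-axis deg -7.9 centroid [ 0.4631 -0.3272] px [467.  283.6]
base ctr [ 0.511  -0.0819] size [0.1711 0.1887] long-axis deg -77.2 centroid [ 0.4861 -0.0695] px [378.4 273.1]
plate3 ctr [0.4778 0.0476] size [0.0634 0.1485] long-axis deg 12.2 centroid [0.4772 0.0476] px [339.1 274.1]
dial ctr [ 0.5688 -0.1016] size [0.1273 0.1302] long-axis deg -25.3 centroid [ 0.5708 -0.0979] px [390.5 243.1]
dish4 ctr [0.4668 0.0455] size [0.0471 0.0472] long-axis deg -88.4 centroid [0.4672 0.046 ] px [339.8 277.8]
knob ctr [ 0.5628 -0.1838] size [0.017  0.0247] long-axis deg -62.0 centroid [ 0.5626 -0.1835] px [424.1 245.5]
hub ctr [ 0.5652 -0.0995] size [0.0196 0.0225] long-axis deg -88.4 centroid [ 0.5658 -0.0994] px [391.9 244.3]
```

```bash
python3 - <<'E'
from h import *
go(0.50,0.15,0.26,np.radians(95)); go(0.57,-0.10,0.24,np.radians(95)); print(np.round(camera("wrist")["mount"],3).tolist())
E
```

```text
t [-1.635 -1.301 -0.042] r [-0.002 -0.    -0.446]
t [-2.266 -2.125  0.039] r [-0.002 -0.    -0.446]
[[0.0, -0.948, -0.32, 0.083], [1.0, -0.0, 0.001, -0.001], [-0.001, -0.32, 0.948, 0.031], [0.0, 0.0, 0.0, 1.0]]
```

```bash
python3 -m crank '[{"tx":-0.9,"ty":-0.85},{"tx":-0.9,"ty":-0.85},{"tx":-0.9,"ty":-0.85},{"tx":-0.9,"ty":-0.85},{"tx":-0.9,"ty":-0.85},{"tx":-0.9,"ty":-0.85}]' 30
python3 - <<'E'
from h import *
go(0.57,-0.10,0.24,np.radians(95))
E
```

```text
t [-2.266 -2.126  0.039] r [-0.001 -0.    -0.446]validation failed for argument at $[0]...
```

```bash
python3 -m crank '[{"fingers":-1,"tx":-0.9,"ty":-0.85,"tz":0,"rx":0,"ry":0,"rz":-0.4},{"fingers":-1,"tx":-0.9,"ty":-0.85,"tz":0,"rx":0,"ry":0,"rz":-0.4},{"fingers":-1,"tx":-0.9,"ty":-0.85,"tz":0,"rx":0,"ry":0,"rz":-0.4},{"fingers":-1,"tx":-0.9,"ty":-0.85,"tz":0,"rx":0,"ry":0,"rz":-0.4},{"fingers":-1,"tx":-0.9,"ty":-0.85,"tz":0,"rx":0,"ry":0,"rz":-0.4},{"fingers":-1,"tx":-0.9,"ty":-0.85,"tz":0,"rx":0,"ry":0,"rz":-0.4}]' 30
python3 - <<'E'
from h import *
go(0.57,-0.10,0.24,np.radians(95))
E
```

```text
time: 0.9
position: [0.3736, 0.3179, 0.4047]
tcp_rot: [-0.046, 3.141, -0.003]
force: [-0.3, 0.9, 1.3]
finger_gap: 0.0853
finger_force: 0.0
t [-0.736 -1.694  0.042] r [-0.002  0.    -0.055]
```

```bash
python3 -m crank '[{"fingers":-1,"tx":-0.44,"ty":-1,"tz":0,"rx":0,"ry":0,"rz":-0.055},{"fingers":-1,"tx":-0.44,"ty":-1,"tz":0,"rx":0,"ry":0,"rz":-0.055},{"fingers":-1,"tx":-0.44,"ty":-1,"tz":0,"rx":0,"ry":0,"rz":-0.055},{"fingers":-1,"tx":-0.44,"ty":-1,"tz":0,"rx":0,"ry":0,"rz":-0.055},{"fingers":-1,"tx":-0.44,"ty":-1,"tz":0,"rx":0,"ry":0,"rz":-0.055}]' 30
python3 - <<'E'
from h import *
go(0.54,-0.08,0.24,np.radians(95))
E
```

```text
time: 1.52
position: [0.4919, 0.0743, 0.4048]
tcp_rot: [-0.144, 3.138, -0.001]
force: [-0.3, 0.4, -0.3]
finger_gap: 0.0854
finger_force: 0.0
t [-0.135 -0.632  0.04 ] r [-0.001  0.001  0.004]
```

```bash
python3 -m crank '[{"fingers":-1,"tx":-0.135,"ty":-0.63,"tz":0.04,"rx":0,"ry":0,"rz":0},{"fingers":-1,"tx":-0.135,"ty":-0.63,"tz":0.04,"rx":0,"ry":0,"rz":0},{"fingers":-0.3,"tx":-0.135,"ty":-0.63,"tz":0.04,"rx":0,"ry":0,"rz":0},{"fingers":-0.3,"tx":-0.135,"ty":-0.63,"tz":0.04,"rx":0,"ry":0,"rz":0}]' 30
python3 - <<'E'
from h import *
snap("wrist","w1.png")
E
```

```text
time: 2.02
position: [0.5401, -0.0785, 0.3943]
tcp_rot: [0.144, -3.138, 0.002]
force: [0.0, 1.1, -0.8]
finger_gap: 0.0557
finger_force: 0.0
```

View pics/w1.png

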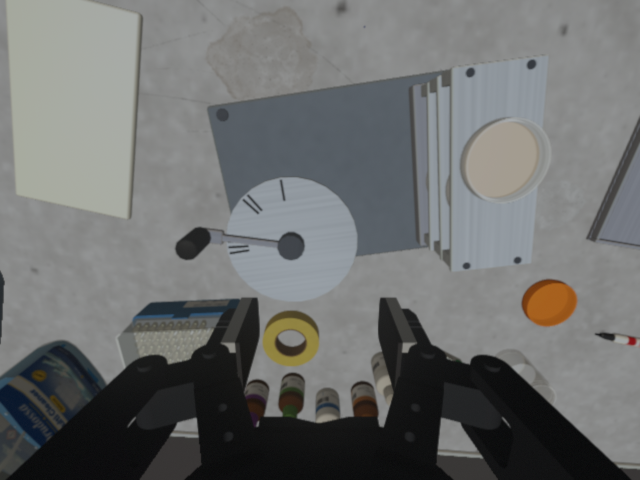

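The wrist view shows the lever at bar (212,237)→hub (291,245), just short of the three-line mark (238,248). The two lines are at (252,205) and the single line at (282,190). The top dish is at (501,160) and plate screws at (470,72), (531,65), (517,261) and (466,266).

```bash
python3 - <<'E'
from h import *
f,K,P=load("wrist"); h=cv2.cvtColor(f,cv2.COLOR_RGB2HSV); H,S,V=[h[...,i] for i in range(3)]
yy,xx=np.mgrid[:480,:640]
w=lambda a,b,c,d:(xx>a)&(xx<b)&(yy>c)&(yy<d)
sc=np.array([ray(K,P,p,0.114)[:2] for p in [(470,72),(531,65),(517,261),(466,266)]]); print("screws",sc.round(4).tolist(),sc.mean(0)); 
e=sc[[2,3]].mean(0)-sc[[0,1]].mean(0); a=np.arctan2(e[1],e[0]); print("yaw",np.degrees(a))
rects((V>185)&w(222,362,172,305),0.048,K,P,"dial")
rects((V>185)&w(449,552,52,275),0.114,K,P,"plate3")
rects((H<35)&(S>25)&(V>150)&w(455,555,100,215),0.129,K,P,"dish4")
rects((S<25)&(V>200)&w(0,150,0,230),0.008,K,P,"board(cut)")
hub=ray(K,P,(291,245),0.063); ax=None
for n,p,z in [("hub",(291,245),0.066),("barend",(213,237),0.059),("l1",(282,190),.048),("l2",(252,205),.048),("l3",(239,248),.048),("knobtop",(189,246),.099),("knobbase",(211,237),.059)]: print(n,ray(K,P,p,z)[:2].round(4))
E
```

```text
screws [[0.4127, 0.0109], [0.4049, 0.0501], [0.5423, 0.0798], [0.5502, 0.0405]] [0.47751363 0.04529637]
yaw 12.158467384268336
dish4 ctr [0.4667 0.0395] size [0.0453 0.047 ] long-axis deg -33.7 centroid [0.4658 0.0398] px [503.1 159.6]
hub [ 0.5623 -0.1024]
barend [ 0.5636 -0.1768]
l1 [ 0.515  -0.1153]
l2 [ 0.5319 -0.1429]
l3 [ 0.5766 -0.1545]
knobtop [ 0.5593 -0.1848]
knobbase [ 0.5638 -0.1787]
```

```bash
python3 - <<'E'
from h import *
go(0.5595,-0.1855,0.085,np.radians(84))
f,K,P=load("wrist"); print(ray(K,P,(130,335),0.05),ray(K,P,(240,300),0.05))
E
```

```text
t [-0.037 -0.443  0.617] r [ 0.    -0.001  0.191]
[ 0.68666506 -0.26959333  0.05      ] [ 0.63328081 -0.1520553   0.05      ]
```

```bash
python3 -m crank '[{"fingers":-0.3,"tx":-0.037,"ty":-0.443,"tz":0.2,"rx":0,"ry":0,"rz":0.19},{"fingers":-0.3,"tx":-0.037,"ty":-0.443,"tz":0.3,"rx":0,"ry":0,"rz":0.19},{"fingers":-0.3,"tx":-0.037,"ty":-0.443,"tz":0.4,"rx":0,"ry":0,"rz":0.19},{"fingers":-0.3,"tx":-0.037,"ty":-0.443,"tz":0.4,"rx":0,"ry":0,"rz":0.19}]' 20
python3 - <<'E'
from h import *
f,K,P=snap("wrist")
g=f[120:480,140:500]; cv2.imwrite("pics/w2.png",f[:,:,::-1])
go(0.5595,-0.1855,0.085,np.radians(84)); print(proj(K,P,[0.5595,-0.1855,0.099]))
E
```

```text
time: 2.58
position: [0.559, -0.1833, 0.292]
tcp_rot: [-0.158, -3.132, -0.003]
force: [0.7, 0.7, -0.2]
finger_gap: 0.0556
finger_force: 0.0
t [ 0.    -0.01   0.216] r [ 0.002 -0.002  0.005]
[313.92496316 295.96900712]
```

View pics/w2.png

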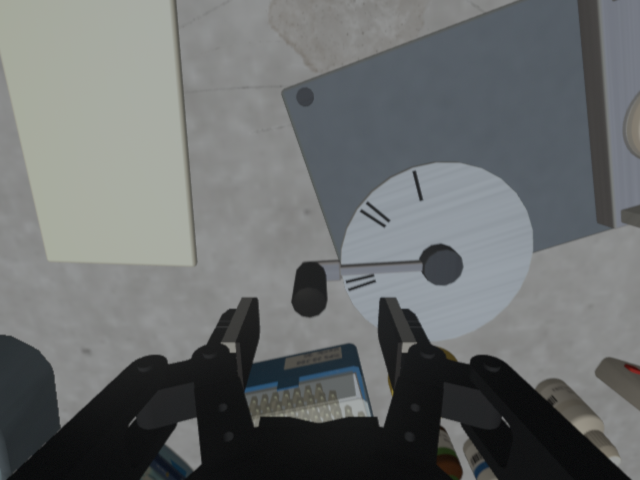

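The knob is between the fingers, its top at about (309,301).

```bash
python3 - <<'E'
from h import *
f,K,P=load("wrist"); k=ray(K,P,(309,301),0.099); print(k)
for n,p in [("l1",(417,185)),("l2",(375,215)),("l3",(360,283))]: print(n,ray(K,P,p,.048)[:2].round(4))
hub=ray(K,P,(442,265),0.066); print(hub); go(k[0],k[1],0.085,np.radians(84))
E
```

```text
[ 0.5622232  -0.18845006  0.099     ]
l1 [ 0.5149 -0.1159]
l2 [ 0.5316 -0.1432]
l3 [ 0.579  -0.1559]
[ 0.56323168 -0.10579416  0.066     ]
t [-0.012 -0.021  0.216] r [ 0.002 -0.002  0.005]
```

```bash
python3 -m crank '[{"fingers":-0.3,"tx":-0.01,"ty":-0.018,"tz":0.1,"rx":0,"ry":0,"rz":0},{"fingers":-0.3,"tx":-0.01,"ty":-0.018,"tz":0.218,"rx":0,"ry":0,"rz":0},{"fingers":-0.3,"tx":-0.01,"ty":-0.018,"tz":0.218,"rx":0,"ry":0,"rz":0},{"fingers":0.5,"tx":-0.01,"ty":-0.018,"tz":0.218,"rx":0,"ry":0,"rz":0},{"fingers":0.8,"tx":-0.01,"ty":-0.018,"tz":0.218,"rx":0,"ry":0,"rz":0},{"fingers":0.8,"tx":-0.01,"ty":-0.018,"tz":0.218,"rx":0,"ry":0,"rz":0},{"fingers":0.8,"tx":-0.01,"ty":-0.018,"tz":0.218,"rx":0,"ry":0,"rz":0}]' 20
python3 - <<'E'
from h import *
s=arm.get_state(); p=np.array(s["position"][:2])
ax=np.array([0.568,-0.1035]); d0=p-ax; print(np.linalg.norm(d0), np.degrees(np.arctan2(d0[1],d0[0])))
a0=np.arctan2(d0[1],d0[0])
Rc=R.from_rotvec(s["tcp_rot"])
a1=np.radians(192.16+35)-2*np.pi
for t in (0.25,.5,.75,1):
    a=a0+(a1-a0)*t; q=ax+0.085*np.array([np.cos(a),np.sin(a)])
    print(t,np.round(Rc.inv().apply([*(q-p),0])/0.25,3), "rz",round(-(a-a0)/np.radians(60),3),q.round(4))
E
```

```text
time: 3.5
position: [0.5627, -0.1891, 0.2422]
tcp_rot: [0.159, 3.134, 0.003]
force: [-0.4, 4.5, 6.2]
finger_gap: 0.0192
finger_force: 22.5
0.08580382385158722 -93.51144464169084
0.25 [ 0.058  0.006 -0.   ] rz 0.164 [ 0.5484 -0.1862]
0.5 [ 0.115  0.018 -0.   ] rz 0.328 [ 0.5345 -0.1816]
0.75 [ 0.169  0.041 -0.   ] rz 0.492 [ 0.5217 -0.1748]
1 [ 0.219  0.072 -0.001] rz 0.655 [ 0.5102 -0.1658]
```

```bash
python3 -m crank '[{"fingers":0.8,"tx":0.029,"ty":0.002,"tz":0,"rx":0,"ry":0,"rz":0.082},{"fingers":0.8,"tx":0.058,"ty":0.006,"tz":0,"rx":0,"ry":0,"rz":0.164},{"fingers":0.8,"tx":0.087,"ty":0.011,"tz":0,"rx":0,"ry":0,"rz":0.246},{"fingers":0.8,"tx":0.115,"ty":0.018,"tz":0,"rx":0,"ry":0,"rz":0.328},{"fingers":0.8,"tx":0.142,"ty":0.029,"tz":0,"rx":0,"ry":0,"rz":0.41},{"fingers":0.8,"tx":0.169,"ty":0.041,"tz":0,"rx":0,"ry":0,"rz":0.492},{"fingers":0.8,"tx":0.195,"ty":0.056,"tz":0,"rx":0,"ry":0,"rz":0.574},{"fingers":0.8,"tx":0.219,"ty":0.072,"tz":0,"rx":0,"ry":0,"rz":0.655}]' 20
python3 -m crank '[{"fingers":0.8,"tx":0,"ty":0,"tz":0,"rx":0,"ry":0,"rz":0},{"fingers":0.8,"tx":0,"ty":0,"tz":0,"rx":0,"ry":0,"rz":0},{"fingers":-0.3,"tx":0,"ty":0,"tz":0,"rx":0,"ry":0,"rz":0},{"fingers":-0.3,"tx":0,"ty":0,"tz":0,"rx":0,"ry":0,"rz":0},{"fingers":-0.3,"tx":0,"ty":0,"tz":0,"rx":0,"ry":0,"rz":0},{"fingers":-0.3,"tx":0,"ty":0,"tz":-0.3,"rx":0,"ry":0,"rz":0},{"fingers":-0.3,"tx":0,"ty":0,"tz":-0.5,"rx":0,"ry":0,"rz":0},{"fingers":-1,"tx":0,"ty":0,"tz":-0.5,"rx":0,"ry":0,"rz":0}]' 20
python3 - <<'E'
from h import *
f,K,P=snap("wrist","w3.png"); go(0.466,0.041,0.2,np.radians(102.2))
E
```

```text
time: 4.5
position: [0.51, -0.167, 0.2422]
tcp_rot: [1.207, 2.895, 0.002]
force: [0.4, -0.6, 6.4]
finger_gap: 0.019
finger_force: 22.4
time: 5.5
position: [0.5105, -0.168, 0.37]
tcp_rot: [1.203, 2.892, 0.004]
force: [-0.6, 0.4, -0.8]
finger_gap: 0.0719
finger_force: 0.0
t [0.713 0.463 0.049] r [ 0.001  0.005 -0.956]
```

View pics/w3.png

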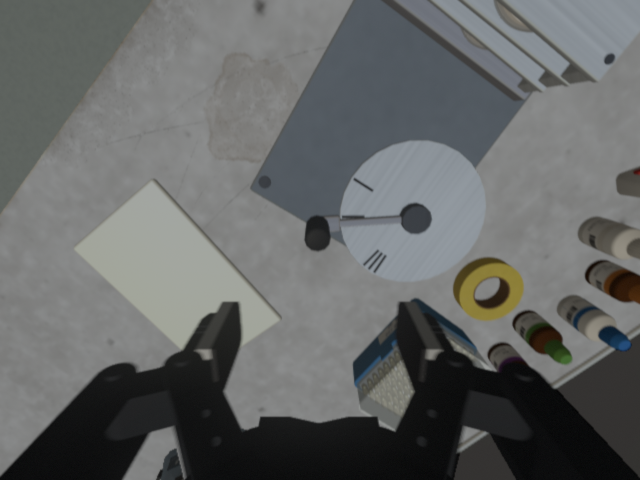

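The lever bar now lies over the two-line mark (line just visible at (353,217)), and the arc endpoint gives 35.4°, so it is at idle. Next is dish_4.

```bash
python3 - <<'E'
from h import *
go(0.4663,0.0431,0.130,np.radians(12.2))
E
```

```text
t [0.719 0.469 0.329] r [0.004 0.002 0.544]
```

```bash
python3 -m crank '[{"fingers":-1,"tx":0.719,"ty":0.469,"tz":0,"rx":0.004,"ry":0.002,"rz":0.544},{"fingers":-1,"tx":0.719,"ty":0.469,"tz":0,"rx":0.004,"ry":0.002,"rz":0.544},{"fingers":-1,"tx":0.719,"ty":0.469,"tz":0,"rx":0.004,"ry":0.002,"rz":0.544},{"fingers":-1,"tx":0.719,"ty":0.469,"tz":0,"rx":0.004,"ry":0.002,"rz":0.544},{"fingers":-1,"tx":0.719,"ty":0.469,"tz":0.15,"rx":0.004,"ry":0.002,"rz":0.544},{"fingers":-1,"tx":0.719,"ty":0.469,"tz":0.15,"rx":0.004,"ry":0.002,"rz":0.544}]' 20
python3 - <<'E'
from h import *
f,K,P=snap("wrist","w4.png"); print(proj(K,P,[.4663,.0431,.124])); go(0.4663,0.0431,0.130,np.radians(12.2))
E
```

```text
time: 6.3
position: [0.4632, 0.0442, 0.3248]
tcp_rot: [-1.966, -2.441, 0.016]
force: [-0.6, -0.4, 0.0]
finger_gap: 0.0851
finger_force: 0.0
[329.72150147 287.63847997]
t [-0.002  0.009  0.165] r [-0.009  0.001 -0.001]
```

View pics/w4.png

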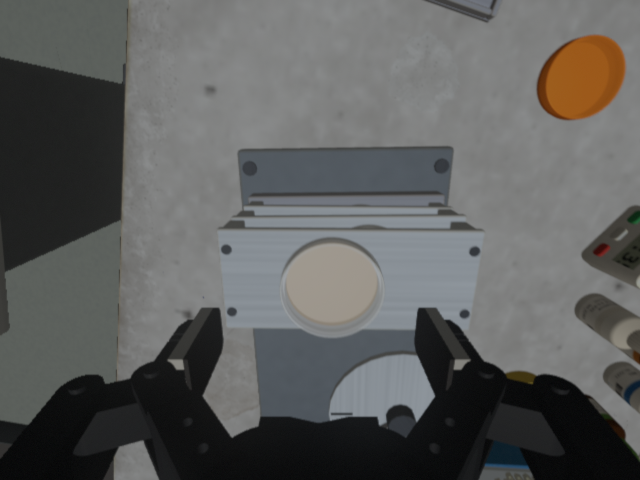

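The dish is at (332,287), matching the predicted (330,288).

```bash
python3 -m crank '[{"fingers":-1,"tx":-0.002,"ty":0.009,"tz":0.1,"rx":-0.009,"ry":0,"rz":0},{"fingers":-1,"tx":-0.002,"ty":0.009,"tz":0.165,"rx":-0.009,"ry":0,"rz":0},{"fingers":-1,"tx":-0.002,"ty":0.009,"tz":0.165,"rx":-0.009,"ry":0,"rz":0},{"fingers":0.2,"tx":-0.002,"ty":0.009,"tz":0.165,"rx":-0.009,"ry":0,"rz":0},{"fingers":0.2,"tx":-0.002,"ty":0.009,"tz":0.165,"rx":-0.009,"ry":0,"rz":0},{"fingers":0.2,"tx":-0.002,"ty":0.009,"tz":0.165,"rx":-0.009,"ry":0,"rz":0},{"fingers":0.2,"tx":-0.002,"ty":0.009,"tz":0.165,"rx":-0.009,"ry":0,"rz":0}]' 20
python3 - <<'E'
from h import *
f,K,P=load("wrist"); sc=np.array([ray(K,P,p,0.114)[:2] for p in [(226,250),(475,251),(464,314),(232,312)]]); print(sc.mean(0), np.degrees(np.arctan2(*(sc[1]+sc[2]-sc[0]-sc[3])[::-1])))
go(0.439,0.3085,0.25,np.radians(-4.2))
E
```

```text
time: 7.22
position: [0.468, 0.0433, 0.2875]
tcp_rot: [1.971, 2.442, 0.009]
force: [-1.3, -0.2, 5.4]
finger_gap: 0.0572
finger_force: 21.0
[0.4777556  0.04382971] 12.21249319133043
t [ 1.062  0.114 -0.468] r [ 0.006 -0.002  0.273]
```

```bash
python3 -m crank '[{"fingers":0.2,"tx":0,"ty":0,"tz":-0.1,"rx":0.006,"ry":0,"rz":0},{"fingers":0.2,"tx":0,"ty":0,"tz":-0.3,"rx":0.006,"ry":0,"rz":0},{"fingers":0.2,"tx":0.15,"ty":0.02,"tz":-0.4,"rx":0.006,"ry":0,"rz":0.05},{"fingers":0.2,"tx":0.35,"ty":0.04,"tz":-0.4,"rx":0.006,"ry":0,"rz":0.1},{"fingers":0.2,"tx":0.55,"ty":0.06,"tz":-0.4,"rx":0.006,"ry":0,"rz":0.2},{"fingers":0.2,"tx":0.75,"ty":0.1,"tz":-0.4,"rx":0.006,"ry":0,"rz":0.273},{"fingers":0.2,"tx":0.75,"ty":0.1,"tz":-0.4,"rx":0.006,"ry":0,"rz":0.273}]' 20
python3 - <<'E'
from h import *
f,K,P=snap("wrist","w5.png")
E
```

```text
time: 8.1
position: [0.4507, 0.2369, 0.3867]
tcp_rot: [-2.29, -2.147, -0.001]
force: [-0.7, -0.3, -0.6]
finger_gap: 0.057
finger_force: 21.9
```

View pics/w5.png

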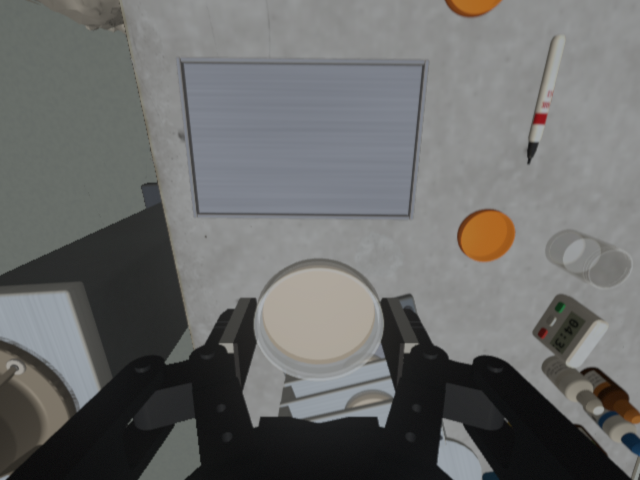

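The dish is held level. The tray rim corners are at (180,59), (428,60), (410,216) and (196,216).

```bash
python3 - <<'E'
from h import *
f,K,P=load("wrist"); sc=np.array([ray(K,P,p,0.014)[:2] for p in [(180,59),(428,60),(410,216),(196,216)]]); c=sc.mean(0)
print(sc.round(4).tolist(),c,np.linalg.norm(sc[1]-sc[0]),np.linalg.norm(sc[2]-sc[1]))
e=sc[1]+sc[2]-sc[0]-sc[3]; a=np.arctan2(e[1],e[0]); print("yaw",np.degrees(a))
ex=np.array([np.cos(a),np.sin(a)]); ey=np.array([-ex[1],ex[0]])
for sx in(-1,1):
  for sy in (-1,1):
    q=c+sx*.0475*ex+sy*.033*ey; print(sx,sy,q.round(4)); go(q[0],q[1],0.0215,a)
E
```

```text
[[0.3337, 0.3871], [0.5574, 0.3719], [0.5442, 0.2274], [0.3221, 0.2417]] [0.43934552 0.30702141] 0.2242113206830594 0.14504227382449889
yaw -3.7943184505620393
-1 -1 [0.3898 0.2772]
t [ 0.155 -0.256  0.841] r [-0.001 -0.001 -0.002]
-1 1 [0.3941 0.3431]
t [ 0.419 -0.256  0.841] r [-0.001 -0.001 -0.002]
1 -1 [0.4846 0.271 ]
t [0.156 0.124 0.84 ] r [-0.001 -0.001 -0.002]
1 1 [0.4889 0.3368]
t [0.42  0.124 0.841] r [-0.001 -0.001 -0.002]
```

```bash
python3 -m crank '[{"fingers":0.2,"tx":0.21,"ty":0.06,"tz":0,"rx":0,"ry":0,"rz":0},{"fingers":0.2,"tx":0.42,"ty":0.124,"tz":0,"rx":0,"ry":0,"rz":0},{"fingers":0.2,"tx":0.42,"ty":0.124,"tz":0.2,"rx":0,"ry":0,"rz":0},{"fingers":0.2,"tx":0.42,"ty":0.124,"tz":0.4,"rx":0,"ry":0,"rz":0},{"fingers":0.2,"tx":0.42,"ty":0.124,"tz":0.6,"rx":0,"ry":0,"rz":0},{"fingers":0.2,"tx":0.42,"ty":0.124,"tz":0.74,"rx":0,"ry":0,"rz":0},{"fingers":0.2,"tx":0.42,"ty":0.124,"tz":0.8,"rx":0,"ry":0,"rz":0},{"fingers":0.2,"tx":0.42,"ty":0.124,"tz":0.8,"rx":0,"ry":0,"rz":0}]' 20
```

```text
time: 9.15
position: [0.4904, 0.3338, 0.1868]
tcp_rot: [-2.301, -2.137, 0.002]
force: [1.0, 0.1, -0.3]
finger_gap: 0.0569
finger_force: 21.9
```

```bash
python3 -m crank '[{"fingers":0.2,"tx":0.008,"ty":-0.004,"tz":0.032,"rx":0,"ry":0,"rz":0},{"fingers":0.2,"tx":0.008,"ty":-0.004,"tz":0.032,"rx":0,"ry":0,"rz":0},{"fingers":-0.65,"tx":0.008,"ty":-0.004,"tz":0.032,"rx":0,"ry":0,"rz":0},{"fingers":-0.65,"tx":0.008,"ty":-0.004,"tz":0.032,"rx":0,"ry":0,"rz":0},{"fingers":-0.65,"tx":0.008,"ty":-0.004,"tz":0.032,"rx":0,"ry":0,"rz":0},{"fingers":-0.65,"tx":0.008,"ty":-0.004,"tz":-0.1,"rx":0,"ry":0,"rz":0},{"fingers":-1,"tx":0,"ty":0,"tz":-0.3,"rx":0,"ry":0,"rz":0},{"fingers":-1,"tx":0,"ty":0,"tz":-0.8,"rx":0,"ry":0,"rz":0}]' 20
python3 - <<'E'
from h import *
go(0.4777,0.0445,0.2,np.radians(102.2))
E
```

```text
time: 10.15
position: [0.4898, 0.334, 0.3249]
tcp_rot: [-2.3, -2.137, 0.004]
force: [0.8, 1.0, -0.2]
finger_gap: 0.0851
finger_force: 0.0
t [-1.159  0.036 -0.12 ] r [-0.002  0.002  1.227]
```

```bash
python3 -m crank '[{"fingers":-1,"tx":-1,"ty":0.03,"tz":-0.2,"rx":0,"ry":0,"rz":0.95},{"fingers":-1,"tx":-1,"ty":0.03,"tz":-0.2,"rx":0,"ry":0,"rz":0.95},{"fingers":-1,"tx":-1,"ty":0.03,"tz":-0.2,"rx":0,"ry":0,"rz":0.95},{"fingers":-1,"tx":-1,"ty":0.03,"tz":-0.2,"rx":0,"ry":0,"rz":0.95},{"fingers":-1,"tx":-1,"ty":0.03,"tz":-0.2,"rx":0,"ry":0,"rz":0.95},{"fingers":-1,"tx":-1,"ty":0.03,"tz":-0.2,"rx":0,"ry":0,"rz":0.95}]' 30
python3 - <<'E'
from h import *
print(np.round(arm.get_state()["joint_positions"],2)); go(0.4777,0.0445,0.116,np.radians(102.2))
E
```

```text
time: 10.9
position: [0.4795, 0.0828, 0.3744]
tcp_rot: [-3.042, -0.772, 0.001]
force: [-0.3, 0.2, -0.8]
finger_gap: 0.0849
finger_force: 0.0
[-1.18  0.24  1.07  1.97 -0.25  1.07 -1.07]
t [-0.08   0.133  0.413] r [-0.003  0.     0.272]
```

```bash
python3 -m crank '[{"fingers":-1,"tx":-0.08,"ty":0.133,"tz":0.1,"rx":0,"ry":0,"rz":0.272},{"fingers":-1,"tx":-0.08,"ty":0.133,"tz":0.2,"rx":0,"ry":0,"rz":0.272},{"fingers":-1,"tx":-0.08,"ty":0.133,"tz":0.25,"rx":0,"ry":0,"rz":0.272},{"fingers":-1,"tx":-0.08,"ty":0.133,"tz":0.25,"rx":0,"ry":0,"rz":0.272}]' 50
python3 - <<'E'
from h import *
f,K,P=snap("wrist","w6.png"); go(0.4777,0.0445,0.111,np.radians(102.2))
yy,xx=np.mgrid[:480,:640]
E
```

```text
time: 11.4
position: [0.4778, 0.0461, 0.311]
tcp_rot: [-3.121, -0.345, 0.004]
force: [0.5, 0.5, 1.1]
finger_gap: 0.0852
finger_force: 0.0
t [-0.003  0.006  0.183] r [-0.002  0.001  0.007]
```

View pics/w6.png

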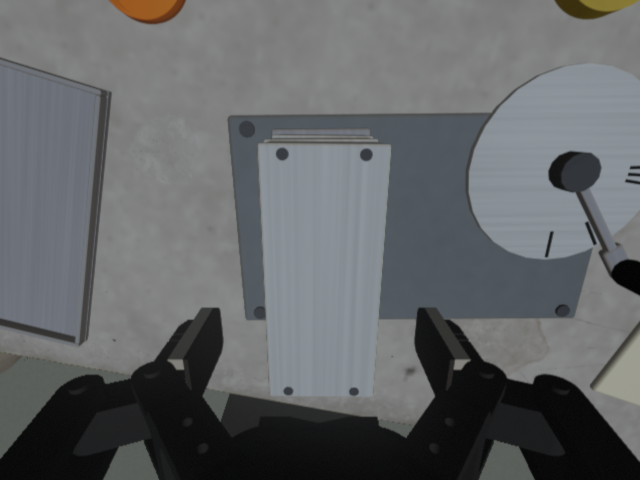

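Plate_3 is centred between the open fingers (screws at (282,154), (366,154), (354,391), (288,391)).

```bash
python3 - <<'E'
from h import *
f,K,P=load("wrist"); sc=np.array([ray(K,P,p,0.114)[:2] for p in [(282,154),(366,154),(354,391),(288,391)]]); print(sc.mean(0), np.degrees(np.arctan2(*(sc[0]+sc[1]-sc[2]-sc[3])[::-1])))
E
python3 -m crank '[{"fingers":-1,"tx":-0.003,"ty":0.006,"tz":0.1,"rx":0,"ry":0,"rz":0.007},{"fingers":-1,"tx":-0.003,"ty":0.006,"tz":0.183,"rx":0,"ry":0,"rz":0.007},{"fingers":-1,"tx":-0.003,"ty":0.006,"tz":0.183,"rx":0,"ry":0,"rz":0.007},{"fingers":0.2,"tx":-0.003,"ty":0.006,"tz":0.183,"rx":0,"ry":0,"rz":0.007},{"fingers":0.2,"tx":-0.003,"ty":0.006,"tz":0.183,"rx":0,"ry":0,"rz":0.007},{"fingers":0.2,"tx":-0.003,"ty":0.006,"tz":0.183,"rx":0,"ry":0,"rz":0.007},{"fingers":0.2,"tx":-0.003,"ty":0.006,"tz":0.183,"rx":0,"ry":0,"rz":0.007}]' 50
python3 - <<'E'
from h import *
go(0.464,-0.3275,0.25,np.radians(82.1))
E
```

```text
[0.4771522  0.04430024] 12.17534729456501
time: 12.32
position: [0.4784, 0.0441, 0.2673]
tcp_rot: [-3.121, -0.331, -0.002]
force: [-1.3, -0.8, 5.4]
finger_gap: 0.0626
finger_force: 53.9
t [-0.367  1.44  -0.555] r [-0.003 -0.001  0.334]
```

```bash
python3 -m crank '[{"fingers":0.2,"tx":0,"ty":0,"tz":-0.1,"rx":0,"ry":0,"rz":0},{"fingers":0.2,"tx":0,"ty":0,"tz":-0.3,"rx":0,"ry":0,"rz":0},{"fingers":0.2,"tx":-0.02,"ty":0.1,"tz":-0.4,"rx":0,"ry":0,"rz":0},{"fingers":0.2,"tx":-0.08,"ty":0.3,"tz":-0.45,"rx":0,"ry":0,"rz":0.1},{"fingers":0.2,"tx":-0.14,"ty":0.5,"tz":-0.45,"rx":0,"ry":0,"rz":0.2},{"fingers":0.2,"tx":-0.2,"ty":0.7,"tz":-0.45,"rx":0,"ry":0,"rz":0.3},{"fingers":0.2,"tx":-0.25,"ty":0.9,"tz":-0.45,"rx":0,"ry":0,"rz":0.334},{"fingers":0.2,"tx":-0.25,"ty":0.9,"tz":-0.45,"rx":0,"ry":0,"rz":0.334}]' 50
python3 - <<'E'
from h import *
f,K,P=snap("wrist","w7.png"); go(0.464,-0.3275,0.25,np.radians(82.1))
E
```

```text
time: 13.32
position: [0.4617, -0.1946, 0.3791]
tcp_rot: [3.132, -0.234, 0.0]
force: [0.1, 0.2, -0.2]
finger_gap: 0.0625
finger_force: 56.2
t [ 0.083  0.537 -0.106] r [-0.001  0.001 -0.006]
```

View pics/w7.png

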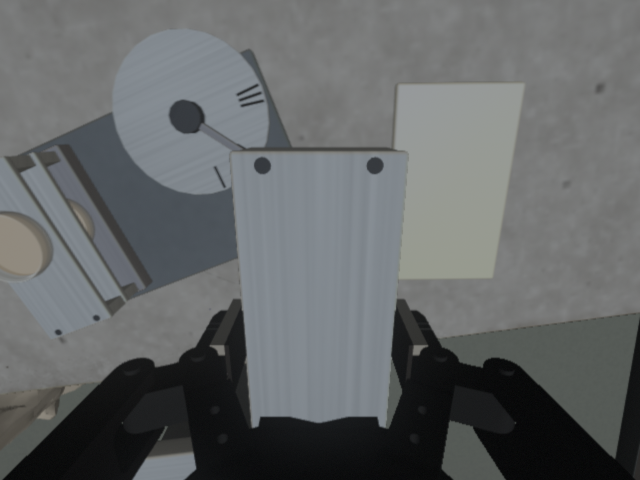

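Plate_3 is held level. The board corners are at (397,84), (524,83) and (494,278). The stack shows dish_3 at (15,245) and dish_1 at (82,220), with no dish between plates 1 and 2.

```bash
python3 - <<'E'
from h import *
f,K,P=load("wrist"); A,B,C=[ray(K,P,p,0.008)[:2] for p in [(397.5,83.5),(524,83),(494,278)]]
print(A,B,C,np.linalg.norm(A-B),np.linalg.norm(B-C)); c=(A+C)/2; e=B-C; a=np.arctan2(e[1],e[0]); print("board",c,np.degrees(a))
go(c[0],c[1],0.06,a+np.pi/2)
f,K,P=snap("top"); h=cv2.cvtColor(f,cv2.COLOR_RGB2HSV)
E
```

```text
[ 0.56969786 -0.2847494 ] [ 0.55287545 -0.39956687] [ 0.35858154 -0.37529324] 0.11604328141372272 0.1958043284784622
board [ 0.4641397  -0.33002132] -7.121209924903933
t [0.086 0.547 0.654] r [-0.001  0.001 -0.019]
```

```bash
python3 -m crank '[{"fingers":0.2,"tx":0.04,"ty":0.25,"tz":0,"rx":0,"ry":0,"rz":-0.01},{"fingers":0.2,"tx":0.086,"ty":0.46,"tz":0,"rx":0,"ry":0,"rz":-0.01},{"fingers":0.2,"tx":0.086,"ty":0.547,"tz":0.05,"rx":0,"ry":0,"rz":-0.01},{"fingers":0.2,"tx":0.086,"ty":0.547,"tz":0.25,"rx":0,"ry":0,"rz":-0.01},{"fingers":0.2,"tx":0.086,"ty":0.547,"tz":0.45,"rx":0,"ry":0,"rz":-0.01},{"fingers":0.2,"tx":0.086,"ty":0.547,"tz":0.6,"rx":0,"ry":0,"rz":-0.01},{"fingers":0.2,"tx":0.086,"ty":0.547,"tz":0.72,"rx":0,"ry":0,"rz":-0.01},{"fingers":0.2,"tx":0.086,"ty":0.547,"tz":0.72,"rx":0,"ry":0,"rz":-0.01}]' 50
```

```text
time: 14.42
position: [0.4665, -0.3243, 0.1958]
tcp_rot: [-3.131, 0.195, 0.009]
force: [0.1, 0.4, -1.5]
finger_gap: 0.0625
finger_force: 56.2
```

```bash
python3 -m crank '[{"fingers":0.2,"tx":0.01,"ty":0.02,"tz":0.01,"rx":0,"ry":0,"rz":0},{"fingers":0.2,"tx":0.01,"ty":0.02,"tz":0.025,"rx":0,"ry":0,"rz":0},{"fingers":0.2,"tx":0.01,"ty":0.02,"tz":0.025,"rx":0,"ry":0,"rz":0},{"fingers":-1,"tx":0.01,"ty":0.02,"tz":0.025,"rx":0,"ry":0,"rz":0},{"fingers":-1,"tx":0.01,"ty":0.02,"tz":0.025,"rx":0,"ry":0,"rz":0},{"fingers":-1,"tx":0.01,"ty":0.02,"tz":-0.1,"rx":0,"ry":0,"rz":0},{"fingers":-1,"tx":0.01,"ty":0.02,"tz":-0.4,"rx":0,"ry":0,"rz":0},{"fingers":-1,"tx":0.01,"ty":0.02,"tz":-0.7,"rx":0,"ry":0,"rz":0}]' 50
python3 - <<'E'
from h import *
f,K,P=snap("wrist","w8.png")
f,K,P=snap("top"); h=cv2.cvtColor(f,cv2.COLOR_RGB2HSV); H,S,V=[h[...,i] for i in range(3)]
go(0.4777,0.0445,0.25,np.radians(12.2))
E
```

```text
time: 15.42
position: [0.4676, -0.3327, 0.3493]
tcp_rot: [-3.134, 0.202, 0.003]
force: [1.3, -0.0, 0.1]
finger_gap: 0.0853
finger_force: 0.0
t [-0.159 -1.511 -0.209] r [-0.002 -0.011  1.173]
```

View pics/w8.png

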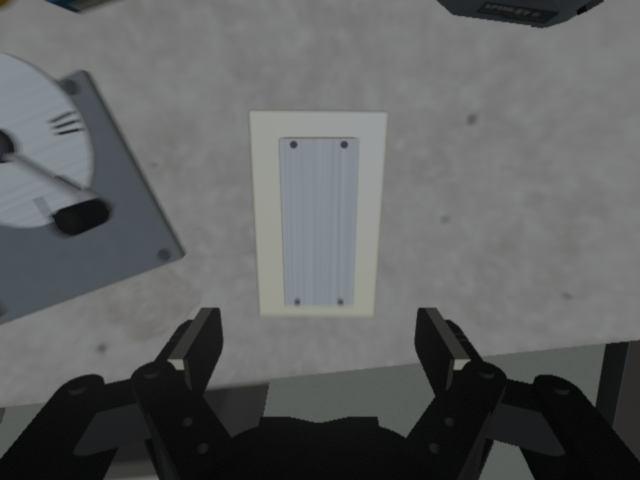

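Plate_3 sits centred on the board (screws (293,145), (344,145), (297,301), (340,301); board corners (250,112), (387,112), (374,317), (261,316)).

```bash
python3 - <<'E'
from h import *
f,K,P=load("wrist")
for n,z,L in [("plate",.036,[(293,145),(344,145),(340,301),(297,301)]),("board",.008,[(250,112),(387,112),(374,317),(261,316)])]:
    sc=np.array([ray(K,P,p,z)[:2] for p in L]); print(n,sc.mean(0).round(4), np.degrees(np.arctan2(*(sc[0]+sc[1]-sc[2]-sc[3])[::-1])).round(2),np.linalg.norm(sc[0]-sc[3]))
E
```

```text
plate [ 0.465  -0.3321] -7.37 0.14072638338639054
board [ 0.4614 -0.331 ] -7.67 0.19961389566326504
```

```bash
python3 -m crank '[{"fingers":-1,"tx":-0.1,"ty":-1,"tz":-0.15,"rx":0,"ry":0,"rz":0.9},{"fingers":-1,"tx":-0.1,"ty":-1,"tz":-0.15,"rx":0,"ry":0,"rz":0.9},{"fingers":-1,"tx":-0.1,"ty":-1,"tz":-0.15,"rx":0,"ry":0,"rz":0.9},{"fingers":-1,"tx":-0.1,"ty":-1,"tz":-0.15,"rx":0,"ry":0,"rz":0.9},{"fingers":-1,"tx":-0.1,"ty":-1,"tz":-0.15,"rx":0,"ry":0,"rz":0.9},{"fingers":-1,"tx":-0.1,"ty":-1,"tz":-0.15,"rx":0,"ry":0,"rz":0.9}]' 20
python3 - <<'E'
from h import *
go(0.4777,0.0445,0.2,np.radians(12.2)); print(np.round(arm.get_state()["joint_positions"],2))
E
```

```text
time: 16.27
position: [0.4753, -0.0804, 0.3854]
tcp_rot: [-2.705, 1.597, 0.003]
force: [0.0, -0.7, 0.0]
finger_gap: 0.0853
finger_force: 0.0
t [-0.432 -0.25   0.123] r [0.001 0.002 0.278]
[-1.05  0.45  1.44  1.97 -0.49  1.16 -2.04]
```

```bash
python3 -m crank '[{"fingers":-1,"tx":-0.2,"ty":-0.12,"tz":0,"rx":0,"ry":0,"rz":0.15},{"fingers":-1,"tx":-0.432,"ty":-0.25,"tz":0,"rx":0,"ry":0,"rz":0.278},{"fingers":-1,"tx":-0.432,"ty":-0.25,"tz":0.1,"rx":0,"ry":0,"rz":0.278},{"fingers":-1,"tx":-0.432,"ty":-0.25,"tz":0.1,"rx":0,"ry":0,"rz":0.278}]' 20
python3 - <<'E'
from h import *
print(np.round(arm.get_state()["joint_positions"],2))
f,K,P=snap("wrist","w9.png"); h=cv2.cvtColor(f,cv2.COLOR_RGB2HSV); H,S,V=[h[...,i] for i in range(3)]
c=proj(K,P,[.4777,.0445,.097]); yy,xx=np.mgrid[:480,:640]; print(c)
m=(H<35)&(S>20)&(V>120)&(abs(xx-c[0])<110)&(abs(yy-c[1])<110)
rects(m,0.097,K,P,"dish3",n=3); go(0.4777,0.0445,0.102,np.radians(12.2))
E
```

```text
time: 16.77
position: [0.4775, 0.0428, 0.3595]
tcp_rot: [2.441, -1.974, -0.006]
force: [-0.8, -1.3, 0.1]
finger_gap: 0.0855
finger_force: 0.0
[-1.26  0.45  1.38  2.01 -0.5   1.1  -2.59]
[314.73878985 248.50768456]
dish3 ctr [0.4905 0.0464] size [0.0486 0.0496] long-axis deg 12.0 centroid [0.4906 0.0454] px [297.1 246.2]
t [-0.012 -0.003  0.414] r [ 0.002  0.001 -0.005]
```

```bash
for i in 1 2; do python3 -m crank '[{"fingers":-1,"tx":0,"ty":0,"tz":0,"rx":0,"ry":0,"rz":-1},{"fingers":-1,"tx":0,"ty":0,"tz":0,"rx":0,"ry":0,"rz":-1},{"fingers":-1,"tx":0,"ty":0,"tz":0,"rx":0,"ry":0,"rz":-1},{"fingers":-1,"tx":0,"ty":0,"tz":0,"rx":0,"ry":0,"rz":-1},{"fingers":-1,"tx":0,"ty":0,"tz":0,"rx":0,"ry":0,"rz":-1},{"fingers":-1,"tx":0,"ty":0,"tz":0,"rx":0,"ry":0,"rz":-1}]' 20; done
python3 - <<'E'
from h import *
print(np.round(arm.get_state()["joint_positions"],2)); go(.4905,.0467,0.1035,np.radians(12.2))
E
```

```text
time: 17.58
position: [0.4785, 0.0397, 0.3618]
tcp_rot: [-3.101, 0.493, 0.0]
force: [0.3, 0.3, 0.6]
finger_gap: 0.0854
finger_force: 0.0
time: 18.32
position: [0.4786, 0.0396, 0.3616]
tcp_rot: [-2.932, -1.123, -0.001]
force: [-0.7, 0.2, -0.5]
finger_gap: 0.0854
finger_force: 0.0
[-0.94  0.19  0.87  2.   -0.17  1.02 -0.83]
t [0.054 0.011 0.413] r [-0.000e+00 -1.000e-03 -1.005e+00]
```

```bash
python3 -m crank '[{"fingers":-1,"tx":0.054,"ty":0.011,"tz":0,"rx":0,"ry":0,"rz":-1},{"fingers":-1,"tx":0.054,"ty":0.011,"tz":0,"rx":0,"ry":0,"rz":-1},{"fingers":-1,"tx":0.054,"ty":0.011,"tz":0,"rx":0,"ry":0,"rz":-1},{"fingers":-1,"tx":0.054,"ty":0.011,"tz":0,"rx":0,"ry":0,"rz":-1},{"fingers":-1,"tx":0.054,"ty":0.011,"tz":0.05,"rx":0,"ry":0,"rz":-1},{"fingers":-1,"tx":0.054,"ty":0.011,"tz":0.15,"rx":0,"ry":0,"rz":-1},{"fingers":-1,"tx":0.054,"ty":0.011,"tz":0.25,"rx":0,"ry":0,"rz":-1},{"fingers":-1,"tx":0.054,"ty":0.011,"tz":0.25,"rx":0,"ry":0,"rz":-1}]' 20
python3 - <<'E'
from h import *
print(np.round(arm.get_state()["joint_positions"],2)); go(.4905,.0467,0.1065,np.radians(12.2))
E
```

```text
time: 19.32
position: [0.4896, 0.0473, 0.2976]
tcp_rot: [-1.982, -2.434, 0.004]
force: [0.2, -0.0, -0.5]
finger_gap: 0.0853
finger_force: 0.0
[-0.74  0.29  0.65  2.04 -0.22  0.89  0.24]
t [-0.003  0.004  0.145] r [-0.004 -0.    -0.008]
```

```bash
python3 -m crank '[{"fingers":-1,"tx":-0.003,"ty":0.004,"tz":0.1,"rx":0,"ry":0,"rz":0},{"fingers":-1,"tx":-0.003,"ty":0.004,"tz":0.147,"rx":0,"ry":0,"rz":0},{"fingers":-1,"tx":-0.003,"ty":0.004,"tz":0.147,"rx":0,"ry":0,"rz":0},{"fingers":0.2,"tx":-0.003,"ty":0.004,"tz":0.147,"rx":0,"ry":0,"rz":0},{"fingers":0.2,"tx":-0.003,"ty":0.004,"tz":0.147,"rx":0,"ry":0,"rz":0},{"fingers":0.2,"tx":-0.003,"ty":0.004,"tz":0.147,"rx":0,"ry":0,"rz":0},{"fingers":0.2,"tx":-0.003,"ty":0.004,"tz":0.147,"rx":0,"ry":0,"rz":0}]' 20
python3 - <<'E'
from h import *
go(0.3921,.3415,0.24,np.radians(-3.8))
E
```

```text
time: 20.2
position: [0.4915, 0.0497, 0.2625]
tcp_rot: [-1.977, -2.44, -0.003]
force: [-2.1, -0.7, 5.9]
finger_gap: 0.0568
finger_force: 20.7
t [ 1.226 -0.147 -0.527] r [ 0.    -0.002  0.263]
```

```bash
python3 -m crank '[{"fingers":0.2,"tx":0,"ty":0,"tz":-0.1,"rx":0,"ry":0,"rz":0},{"fingers":0.2,"tx":0,"ty":0,"tz":-0.3,"rx":0,"ry":0,"rz":0},{"fingers":0.2,"tx":0.15,"ty":-0.02,"tz":-0.5,"rx":0,"ry":0,"rz":0.05},{"fingers":0.2,"tx":0.35,"ty":-0.04,"tz":-0.5,"rx":0,"ry":0,"rz":0.1},{"fingers":0.2,"tx":0.55,"ty":-0.06,"tz":-0.5,"rx":0,"ry":0,"rz":0.2},{"fingers":0.2,"tx":0.75,"ty":-0.06,"tz":-0.5,"rx":0,"ry":0,"rz":0.263},{"fingers":0.2,"tx":0.75,"ty":-0.06,"tz":-0.5,"rx":0,"ry":0,"rz":0.263}]' 20
cat >> h.py <<'E'
def box(f,K,P,x,y,z,r):
    c=proj(K,P,[x,y,z]); s=abs(proj(K,P,[x+r,y,z])-c).max()+abs(proj(K,P,[x,y+r,z])-c).max(); yy,xx=np.mgrid[:480,:640]
    return (abs(xx-c[0])<s/1)&(abs(yy-c[1])<s/1)
def hsv(f):
    h=cv2.cvtColor(f,cv2.COLOR_RGB2HSV); return [h[...,i] for i in range(3)]
def topscan():
    f,K,P=snap("top"); H,S,V=hsv(f)
    rects((S>12)&(H>90)&(H<130)&box(f,K,P,.439,.308,.012,.15)&(V>90),0.012,K,P,"tray")
    rects((S<25)&(V>225)&box(f,K,P,.464,-.33,.008,.15),0.008,K,P,"board")
E
python3 - <<'E'
from h import *
f,K,P=snap("wrist"); H,S,V=hsv(f)
m=(S>16)&(H>95)&(H<125)&(V>100)
yy,xx=np.mgrid[:480,:640]; m&=(yy<250)
rects(m,0.012,K,P,"tray",n=2)
rects((H<35)&(S>20)&(V>120)&(yy<250),0.015,K,P,"dish",n=3)
go(0.4846,.271,0.24,np.radians(-3.8)); topscan()
E
```

```text
time: 21.08
position: [0.4361, 0.2344, 0.3868]
tcp_rot: [-2.283, -2.154, -0.001]
force: [-0.0, -0.7, -0.5]
finger_gap: 0.0571
finger_force: 21.8
tray ctr [0.4207 0.2943] size [0.1396 0.2178] long-axis deg -4.2 centroid [0.4209 0.3005] px [300.6 147.8]
dish ctr [0.4699 0.3242] size [0.0489 0.0491] long-axis deg 61.2 centroid [0.4699 0.3247] px [350.  118.4]
dish ctr [0.6268 0.2064] size [0.0448 0.0581] long-axis deg -3.3 centroid [0.6266 0.2045] px [502.3 230.6]
dish ctr [0.5968 0.409 ] size [0.0081 0.0396] long-axis deg -3.3 centroid [0.5965 0.4096] px [494.1   4.8]
t [ 0.169  0.18  -0.033] r [-0.001 -0.001  0.004]
tray ctr [0.4866 0.0519] size [0.0784 0.1735] long-axis deg 1.3 centroid [0.4877 0.045 ] px [338.9 271.5]
board ctr [ 0.4639 -0.3274] size [0.1168 0.197 ] long-axis deg -7.9 centroid [ 0.4631 -0.3273] px [467.  283.6]
```

The tray has been knocked by about (-20,-10) mm. The dish in it moved by the same amount, so I'll use the new tray centre (0.420,0.2955).

```bash
python3 - <<'E'
from h import *
go(0.4650,.2590,0.027,np.radians(-4))
E
```

```text
t [0.123 0.103 0.819] r [-0.001 -0.001  0.004]
```

```bash
python3 -m crank '[{"fingers":0.2,"tx":0.123,"ty":0.103,"tz":0,"rx":0,"ry":0,"rz":0},{"fingers":0.2,"tx":0.123,"ty":0.103,"tz":0.2,"rx":0,"ry":0,"rz":0},{"fingers":0.2,"tx":0.123,"ty":0.103,"tz":0.4,"rx":0,"ry":0,"rz":0},{"fingers":0.2,"tx":0.123,"ty":0.103,"tz":0.6,"rx":0,"ry":0,"rz":0},{"fingers":0.2,"tx":0.123,"ty":0.103,"tz":0.74,"rx":0,"ry":0,"rz":0},{"fingers":0.2,"tx":0.123,"ty":0.103,"tz":0.785,"rx":0,"ry":0,"rz":0},{"fingers":0.2,"tx":0.123,"ty":0.103,"tz":0.785,"rx":0,"ry":0,"rz":0},{"fingers":0.2,"tx":0.123,"ty":0.103,"tz":0.785,"rx":0,"ry":0,"rz":0}]' 20
```

```text
time: 22.18
position: [0.4662, 0.2592, 0.1921]
tcp_rot: [-2.294, -2.144, -0.005]
force: [-0.4, -0.5, -0.1]
finger_gap: 0.0571
finger_force: 21.8
```

```bash
python3 -m crank '[{"fingers":0.2,"tx":0,"ty":-0.004,"tz":0.02,"rx":0,"ry":0,"rz":0},{"fingers":0.2,"tx":0,"ty":-0.004,"tz":0.041,"rx":0,"ry":0,"rz":0},{"fingers":0.2,"tx":0,"ty":-0.004,"tz":0.041,"rx":0,"ry":0,"rz":0},{"fingers":-0.65,"tx":0,"ty":-0.004,"tz":0.041,"rx":0,"ry":0,"rz":0},{"fingers":-0.65,"tx":0,"ty":-0.004,"tz":0.041,"rx":0,"ry":0,"rz":0},{"fingers":-0.65,"tx":0,"ty":0,"tz":-0.1,"rx":0,"ry":0,"rz":0},{"fingers":-1,"tx":0,"ty":0,"tz":-0.3,"rx":0,"ry":0,"rz":0},{"fingers":-1,"tx":0,"ty":0,"tz":-0.7,"rx":0,"ry":0,"rz":0}]' 20
python3 - <<'E'
from h import *
print(np.round(arm.get_state()["joint_positions"],2)); go(0.4777,0.0445,0.2,np.radians(102.2))
f,K,P=snap("wrist"); H,S,V=hsv(f)
rects((H<35)&(S>20)&(V>120),0.015,K,P,"dish",n=4)
E
```

```text
time: 23.18
position: [0.4647, 0.2588, 0.3285]
tcp_rot: [-2.293, -2.145, 0.005]
force: [0.9, 1.7, 0.4]
finger_gap: 0.0851
finger_force: 0.0
[-1.08  0.31  0.6   1.92 -0.21  0.98 -0.46]
t [-0.852  0.109 -0.106] r [-0.002  0.003  1.233]
dish ctr [0.47   0.3246] size [0.0499 0.0502] long-axis deg -3.8 centroid [0.47   0.3255] px [321.9 147.7]
dish ctr [0.6294 0.1975] size [0.0592 0.0621] long-axis deg -3.7 centroid [0.6294 0.1985] px [504.5 279.4]
dish ctr [0.4627 0.2574] size [0.0481 0.0498] long-axis deg -3.8 centroid [0.4629 0.2581] px [318.7 228.5]
dish ctr [0.598  0.4126] size [0.0116 0.0483] long-axis deg -3.9 centroid [0.5977 0.4137] px [492.5   7.8]
```

```bash
python3 -m crank '[{"fingers":-1,"tx":-0.3,"ty":0.04,"tz":-0.15,"rx":0,"ry":0,"rz":-1},{"fingers":-1,"tx":-0.5,"ty":0.07,"tz":-0.15,"rx":0,"ry":0,"rz":-1},{"fingers":-1,"tx":-0.85,"ty":0.109,"tz":-0.15,"rx":0,"ry":0,"rz":-1},{"fingers":-1,"tx":-0.85,"ty":0.109,"tz":-0.15,"rx":0,"ry":0,"rz":-1},{"fingers":-1,"tx":-0.85,"ty":0.109,"tz":-0.15,"rx":0,"ry":0,"rz":-1},{"fingers":-1,"tx":-0.85,"ty":0.109,"tz":-0.15,"rx":0,"ry":0,"rz":-1}]' 50
python3 - <<'E'
from h import *
print(np.round(arm.get_state()["joint_positions"],2)); go(0.4777,0.0445,0.083,np.radians(102.2))
E
```

```text
time: 23.98
position: [0.4783, 0.044, 0.3651]
tcp_rot: [-0.909, -3.005, -0.002]
force: [-0.2, -0.3, 0.5]
finger_gap: 0.0853
finger_force: 0.0
[-0.71  0.15  0.59  1.99 -0.1   1.03  0.91]
t [ 0.002 -0.     0.508] r [ 0.001 -0.002 -0.765]
```

```bash
python3 -m crank '[{"fingers":-1,"tx":0,"ty":0,"tz":0,"rx":0,"ry":0,"rz":-0.765},{"fingers":-1,"tx":0,"ty":0,"tz":0,"rx":0,"ry":0,"rz":-0.765},{"fingers":-1,"tx":0,"ty":0,"tz":0,"rx":0,"ry":0,"rz":-0.765},{"fingers":-1,"tx":0,"ty":0,"tz":0,"rx":0,"ry":0,"rz":-0.765},{"fingers":-1,"tx":0,"ty":0,"tz":0.1,"rx":0,"ry":0,"rz":-0.765},{"fingers":-1,"tx":0,"ty":0,"tz":0.1,"rx":0,"ry":0,"rz":-0.765}]' 50
python3 - <<'E'
from h import *
f,K,P=snap("wrist","w10.png"); H,S,V=hsv(f); yy,xx=np.mgrid[:480,:640]
c=proj(K,P,[.4777,.0445,.086]); print(c, f[int(c[1])-30,int(c[0])], np.round(arm.get_state()["joint_positions"],2))
rects((V>165)&(H>90)&(H<125)&(abs(xx-c[0])<90),0.086,K,P,"plate2",n=2); go(0.4777,0.0445,0.083,np.radians(102.2))
E
```

```text
time: 24.72
position: [0.4774, 0.0449, 0.3387]
tcp_rot: [0.328, -3.119, -0.001]
force: [-0.6, -0.0, -0.4]
finger_gap: 0.0854
finger_force: 0.0
[316.87245728 255.29573267] [137 144 150] [-0.63  0.18  0.5   2.02 -0.1   0.97  1.7 ]
t [ 0.    -0.002  0.407] r [ 0.001 -0.003 -0.003]
```

```bash
python3 - <<'E'
from h import *
f,K,P=load("wrist"); H,S,V=hsv(f); yy,xx=np.mgrid[:480,:640]
print(V[200,200:440:12], V[240,200:440:12])
rects((V>125)&(H>90)&(H<125)&(abs(xx-317)<75)&(yy<300),0.086,K,P,"plate2",n=2)
E
```

```text
[ 95  95  96  95  96  96 152 152 154 150 150 152 150 153  98  99  97 131
 132 132] [ 96  95  96  96  95  97 123 149 152 151 152 153 151 153  99  99  85 132
 126 133]
plate2 ctr [0.4587 0.041 ] size [0.0625 0.1082] long-axis deg 13.0 centroid [0.4542 0.04  ] px [317.6 222.4]
```

View pics/w10.png

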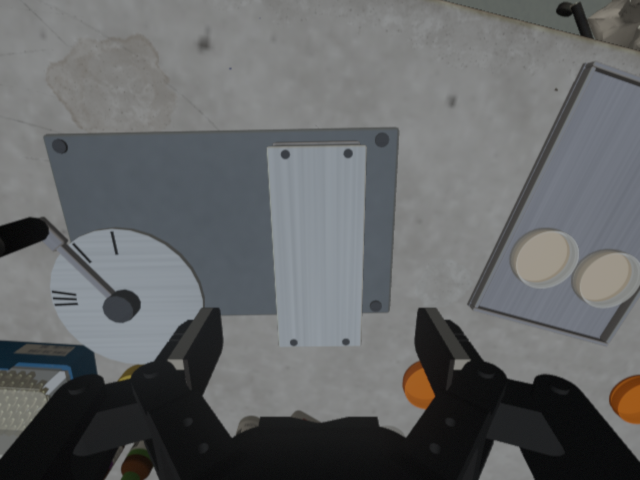

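```bash
python3 - <<'E'
from h import *
f,K,P=load("wrist"); sc=np.array([ray(K,P,p,0.086)[:2] for p in [(285,154),(348,154),(346,342),(293,342)]]); print(sc.mean(0), np.degrees(np.arctan2(*(-sc[0]-sc[1]+sc[2]+sc[3])[::-1])))
E
python3 -m crank '[{"fingers":-1,"tx":0,"ty":0,"tz":0.2,"rx":0,"ry":0,"rz":0},{"fingers":-1,"tx":0,"ty":0,"tz":0.35,"rx":0,"ry":0,"rz":0},{"fingers":-1,"tx":0,"ty":0,"tz":0.405,"rx":0,"ry":0,"rz":0},{"fingers":-1,"tx":0,"ty":0,"tz":0.405,"rx":0,"ry":0,"rz":0},{"fingers":0.2,"tx":0,"ty":0,"tz":0.405,"rx":0,"ry":0,"rz":0},{"fingers":0.2,"tx":0,"ty":0,"tz":0.405,"rx":0,"ry":0,"rz":0},{"fingers":0.2,"tx":0,"ty":0,"tz":0.405,"rx":0,"ry":0,"rz":0},{"fingers":0.2,"tx":0,"ty":0,"tz":0.405,"rx":0,"ry":0,"rz":0}]' 50
python3 - <<'E'
from h import *
go(0.466,-0.3315,0.25,np.radians(82.6))
E
```

```text
[0.47857328 0.04559967] 12.87269715221361
time: 25.78
position: [0.4793, 0.0452, 0.2409]
tcp_rot: [-0.331, 3.122, 0.004]
force: [-0.9, -0.2, 4.5]
finger_gap: 0.062
finger_force: 54.0
t [ 0.366 -1.461 -0.66 ] r [0.002 0.002 0.325]
```

```bash
python3 -m crank '[{"fingers":0.2,"tx":0,"ty":0,"tz":-0.1,"rx":0,"ry":0,"rz":0},{"fingers":0.2,"tx":0,"ty":0,"tz":-0.3,"rx":0,"ry":0,"rz":0},{"fingers":0.2,"tx":0.02,"ty":-0.1,"tz":-0.5,"rx":0,"ry":0,"rz":0},{"fingers":0.2,"tx":0.08,"ty":-0.3,"tz":-0.58,"rx":0,"ry":0,"rz":0.1},{"fingers":0.2,"tx":0.14,"ty":-0.5,"tz":-0.58,"rx":0,"ry":0,"rz":0.2},{"fingers":0.2,"tx":0.2,"ty":-0.7,"tz":-0.58,"rx":0,"ry":0,"rz":0.3},{"fingers":0.2,"tx":0.25,"ty":-0.9,"tz":-0.58,"rx":0,"ry":0,"rz":0.325},{"fingers":0.2,"tx":0.25,"ty":-0.9,"tz":-0.58,"rx":0,"ry":0,"rz":0.325}]' 50
python3 - <<'E'
from h import *
topscan(); print(np.round(arm.get_state()["joint_positions"],2))
f,K,P=snap("wrist"); H,S,V=hsv(f); rects((H>22)&(H<45)&(V>130)&(S>8),0.008,K,P,"boardw",n=2); print(proj(K,P,[.466,-.3315,.036]))
go(0.466,-0.3315,0.07,np.radians(82.6))
E
```

```text
time: 26.78
position: [0.463, -0.1928, 0.3849]
tcp_rot: [0.217, 3.134, -0.001]
force: [0.2, 0.6, -2.4]
finger_gap: 0.0627
finger_force: 55.9
tray ctr [0.4207 0.2958] size [0.1422 0.2264] long-axis deg -4.4 centroid [0.4076 0.297 ] px [250.4 296.9]
board ctr [ 0.5725 -0.1081] size [0.1286 0.129 ] long-axis deg 1.6 centroid [ 0.5731 -0.1034] px [390.4 243.7]
[-0.34  0.19  0.73  1.92 -0.14  1.08  1.89]
boardw ctr [ 0.5096 -0.34  ] size [0.1021 0.109 ] long-axis deg 82.0 centroid [ 0.5247 -0.3397] px [193.2 281.8]
[176.53610018 239.46330959]
t [-0.082 -0.568  0.635] r [ 0.002 -0.001 -0.002]
```

```bash
python3 -m crank '[{"fingers":0.2,"tx":-0.04,"ty":-0.25,"tz":0,"rx":0,"ry":0,"rz":0},{"fingers":0.2,"tx":-0.082,"ty":-0.45,"tz":0,"rx":0,"ry":0,"rz":0},{"fingers":0.2,"tx":-0.082,"ty":-0.568,"tz":0.05,"rx":0,"ry":0,"rz":0},{"fingers":0.2,"tx":-0.082,"ty":-0.568,"tz":0.2,"rx":0,"ry":0,"rz":0},{"fingers":0.2,"tx":-0.082,"ty":-0.568,"tz":0.4,"rx":0,"ry":0,"rz":0},{"fingers":0.2,"tx":-0.082,"ty":-0.568,"tz":0.55,"rx":0,"ry":0,"rz":0},{"fingers":0.2,"tx":-0.082,"ty":-0.568,"tz":0.6,"rx":0,"ry":0,"rz":0},{"fingers":0.2,"tx":-0.082,"ty":-0.568,"tz":0.6,"rx":0,"ry":0,"rz":0}]' 50
python3 - <<'E'
from h import *
s=arm.get_state(); print(s["force"]); go(0.466,-0.3315,0.065,np.radians(82.6))
f,K,P=snap("scene","s2.png"); cv2.imwrite("pics/s2c.png",cv2.resize(f[300:480,250:490],None,fx=3,fy=3)[:,:,::-1])
E
```

```text
time: 27.88
position: [0.4669, -0.3305, 0.2335]
tcp_rot: [-0.201, -3.133, -0.003]
force: [-0.1, -0.5, -0.9]
finger_gap: 0.0624
finger_force: 55.9
[-0.10166631 -0.50345515 -0.8630914 ]
t [ 0.003 -0.005  0.054] r [ 0.002 -0.002  0.001]
```

View pics/s2c.png

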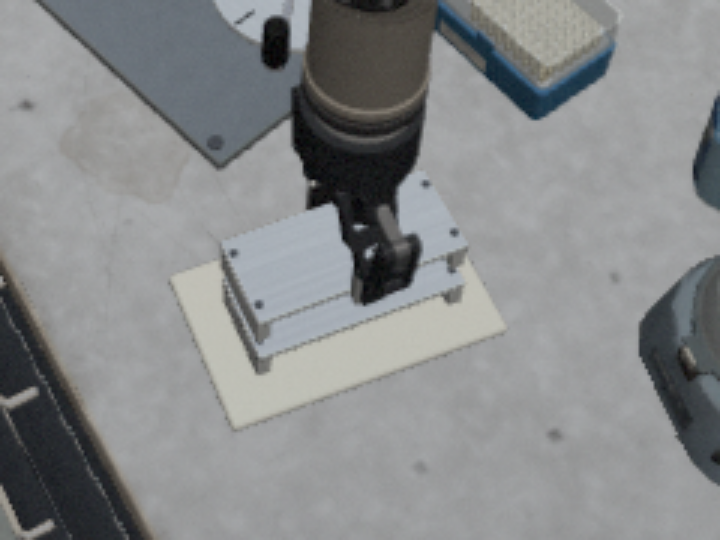

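The held plate_2 hovers right above and aligned with plate_3 on the board, so I'll lower and release.

```bash
python3 -m crank '[{"fingers":0.2,"tx":0.003,"ty":-0.005,"tz":0.03,"rx":0,"ry":0,"rz":0},{"fingers":0.2,"tx":0.003,"ty":-0.005,"tz":0.053,"rx":0,"ry":0,"rz":0},{"fingers":0.2,"tx":0.003,"ty":-0.005,"tz":0.053,"rx":0,"ry":0,"rz":0},{"fingers":-1,"tx":0.003,"ty":-0.005,"tz":0.053,"rx":0,"ry":0,"rz":0},{"fingers":-1,"tx":0.003,"ty":-0.005,"tz":0.053,"rx":0,"ry":0,"rz":0},{"fingers":-1,"tx":0.003,"ty":-0.005,"tz":-0.1,"rx":0,"ry":0,"rz":0},{"fingers":-1,"tx":0.003,"ty":-0.005,"tz":-0.4,"rx":0,"ry":0,"rz":0},{"fingers":-1,"tx":0.003,"ty":-0.005,"tz":-0.6,"rx":0,"ry":0,"rz":0}]' 50
python3 - <<'E'
from h import *
f,K,P=snap("wrist","w11.png"); H,S,V=hsv(f); print(np.round(arm.get_state()["joint_positions"],2))
d=V.copy(); 
# plate: bluish bright region inside board
c=proj(K,P,[.466,-.3315,.064]); x,y=np.round(c).astype(int); print(c,f[y,x],f[y-20,x-20])
rects((H>90)&(H<130)&(V>130)&box(f,K,P,.466,-.3315,.064,.07),0.064,K,P,"plate2",n=2)
rects((V>130)&box(f,K,P,.466,-.3315,.008,.09)&(H<60)&(S>8),0.008,K,P,"board",n=1)
go(0.4777,0.0445,0.2,np.radians(102.2))
E
```

```text
time: 28.92
position: [0.4654, -0.3326, 0.3852]
tcp_rot: [-0.204, -3.133, -0.002]
force: [1.6, -0.2, -0.5]
finger_gap: 0.0858
finger_force: 0.0
[-0.06  0.35  0.78  1.75 -0.27  1.13  2.24]
[319.27042563 227.4958109 ] [132 139 145] [128 135 141]
plate2 ctr [ 0.465  -0.3321] size [0.063  0.1514] long-axis deg -6.6 centroid [ 0.4571 -0.3311] px [318.4 217.9]
plate2 ctr [ 0.369  -0.3615] size [0.008  0.0103] long-axis deg -10.5 centroid [ 0.3685 -0.3618] px [266.5 116.9]
board ctr [ 0.4714 -0.2835] size [0.0249 0.1996] long-axis deg -7.6 centroid [ 0.461  -0.2812] px [366.3 201.9]
t [0.157 1.513 0.148] r [-0.006  0.011 -0.328]
```

```bash
python3 -m crank '[{"fingers":-1,"tx":0.1,"ty":1,"tz":0,"rx":0,"ry":0,"rz":-0.2},{"fingers":-1,"tx":0.1,"ty":1,"tz":0,"rx":0,"ry":0,"rz":-0.2},{"fingers":-1,"tx":0.1,"ty":1,"tz":0,"rx":0,"ry":0,"rz":-0.2},{"fingers":-1,"tx":0.1,"ty":1,"tz":0,"rx":0,"ry":0,"rz":-0.2},{"fingers":-1,"tx":0.1,"ty":1,"tz":0,"rx":0,"ry":0,"rz":-0.2}]' 50
python3 - <<'E'
from h import *
go(0.4777,0.0445,0.16,np.radians(102.2))
E
```

```text
time: 29.6
position: [0.4735, -0.0762, 0.3836]
tcp_rot: [0.142, -3.137, -0.007]
force: [0.1, -0.6, 0.3]
finger_gap: 0.0856
finger_force: 0.0
t [-0.061  0.478  0.277] r [ 0.004 -0.001 -0.117]
```

```bash
python3 -m crank '[{"fingers":-1,"tx":-0.061,"ty":0.478,"tz":0,"rx":0.004,"ry":0,"rz":-0.117},{"fingers":-1,"tx":-0.061,"ty":0.478,"tz":0,"rx":0.004,"ry":0,"rz":-0.117},{"fingers":-1,"tx":-0.061,"ty":0.478,"tz":0.2,"rx":0.004,"ry":0,"rz":-0.117},{"fingers":-1,"tx":-0.061,"ty":0.478,"tz":0.277,"rx":0.004,"ry":0,"rz":-0.117},{"fingers":-1,"tx":-0.061,"ty":0.478,"tz":0.277,"rx":0.004,"ry":0,"rz":-0.117}]' 50
python3 - <<'E'
from h import *
f,K,P=snap("wrist","w12.png"); H,S,V=hsv(f); yy,xx=np.mgrid[:480,:640]
rects((V>125)&(H>90)&(H<125)&box(f,K,P,.4777,.0445,.058,.025),0.058,K,P,"plate1 (clip)",n=1)
rects((V>115)&(H<45)&(S>15)&box(f,K,P,.4777,.0445,.058,.06),0.066,K,P,"dish?",n=2,amin=30)
c=[proj(K,P,[.4777,.0445,.058]),proj(K,P,[.4777-.0366,.0445-.0079,.058]),proj(K,P,[.4777-.068,.0445-.0147,.058])]
for q in c:
    r=V[int(q[1]),:]; e=np.abs(np.diff(r[200:440].astype(int))); i=np.where(e>25)[0]+200; w=[ray(K,P,(u,q[1]),.058)[:2].round(4).tolist() for u in i]; print(q.round(),i,w)
go(0.4777,0.0445,0.055,np.radians(102.2))
E
```

```text
time: 30.22
position: [0.4781, 0.0378, 0.3134]
tcp_rot: [0.314, -3.121, 0.006]
force: [-0.5, 0.4, -0.2]
finger_gap: 0.0858
finger_force: 0.0
plate1 (clip) ctr [0.4808 0.0461] size [0.0626 0.0994] long-axis deg 11.9 centroid [0.4767 0.0451] px [329.7 253.6]
dish? ctr [0.5796 0.1462] size [0.0083 0.0192] long-axis deg -12.9 centroid [0.5795 0.1464] px [426.8 399.1]
[329. 255.] [374 409] [[0.4712, 0.0761], [0.4662, 0.1005]]
[328. 203.] [376 412] [[0.4347, 0.0681], [0.4298, 0.0919]]
[328. 154.] [357 363 364 378 415] [[0.406, 0.048], [0.4052, 0.0518], [0.4051, 0.0524], [0.4033, 0.0612], [0.3985, 0.0846]]
t [-0.002  0.028  0.419] r [-0.003 -0.002 -0.012]
```

```bash
python3 -m crank '[{"fingers":-1,"tx":-0.002,"ty":0.028,"tz":0,"rx":-0.003,"ry":0,"rz":-0.01},{"fingers":-1,"tx":-0.002,"ty":0.028,"tz":0.2,"rx":-0.003,"ry":0,"rz":-0.01},{"fingers":-1,"tx":-0.002,"ty":0.028,"tz":0.35,"rx":-0.003,"ry":0,"rz":-0.01},{"fingers":-1,"tx":-0.002,"ty":0.028,"tz":0.408,"rx":-0.003,"ry":0,"rz":-0.01},{"fingers":0.2,"tx":-0.002,"ty":0.028,"tz":0.408,"rx":-0.003,"ry":0,"rz":-0.01},{"fingers":0.2,"tx":-0.002,"ty":0.028,"tz":0.408,"rx":-0.003,"ry":0,"rz":-0.01},{"fingers":0.2,"tx":-0.002,"ty":0.028,"tz":0.408,"rx":-0.003,"ry":0,"rz":-0.01},{"fingers":0.2,"tx":-0.002,"ty":0.028,"tz":0.408,"rx":-0.003,"ry":0,"rz":-0.01}]' 50
python3 - <<'E'
from h import *
go(0.466,-0.332,0.25,np.radians(82.6))
E
```

```text
time: 31.28
position: [0.4785, 0.0457, 0.2141]
tcp_rot: [-0.334, 3.122, 0.002]
force: [-0.6, -0.1, 7.0]
finger_gap: 0.0626
finger_force: 55.4
t [ 0.367 -1.465 -0.766] r [0.001 0.001 0.327]
```

```bash
python3 -m crank '[{"fingers":0.2,"tx":0,"ty":0,"tz":-0.1,"rx":0,"ry":0,"rz":0},{"fingers":0.2,"tx":0,"ty":0,"tz":-0.3,"rx":0,"ry":0,"rz":0},{"fingers":0.2,"tx":0.02,"ty":-0.1,"tz":-0.5,"rx":0,"ry":0,"rz":0},{"fingers":0.2,"tx":0.08,"ty":-0.3,"tz":-0.68,"rx":0,"ry":0,"rz":0.1},{"fingers":0.2,"tx":0.14,"ty":-0.5,"tz":-0.7,"rx":0,"ry":0,"rz":0.2},{"fingers":0.2,"tx":0.2,"ty":-0.7,"tz":-0.7,"rx":0,"ry":0,"rz":0.3},{"fingers":0.2,"tx":0.25,"ty":-0.9,"tz":-0.7,"rx":0,"ry":0,"rz":0.327},{"fingers":0.2,"tx":0.25,"ty":-0.9,"tz":-0.7,"rx":0,"ry":0,"rz":0.327}]' 50
python3 - <<'E'
from h import *
go(0.4655,-0.332,0.105,np.radians(82.6))
f,K,P=snap("scene"); H,S,V=hsv(f)
rects((H>20)&(H<40)&(V>190)&(S>10)&box(f,K,P,.464,-.33,.008,.1),.008,K,P,"board")
E
```

```text
time: 32.28
position: [0.4627, -0.1921, 0.3881]
tcp_rot: [-0.217, -3.133, 0.003]
force: [-0.4, 1.1, -1.6]
finger_gap: 0.0625
finger_force: 55.7
t [-0.089 -0.551  0.513] r [-0.002 -0.001 -0.009]
```

```bash
python3 - <<'E'
from h import *
f,K,P=snap("top"); H,S,V=hsv(f); yy,xx=np.mgrid[:480,:640]
rects((V>185)&(S<30)&(xx>438)&(xx<510)&(yy>235)&(yy<335),0.008,K,P,"board/pile",n=2)
r=V[284,430:505]; print(r)
E
```

```text
board/pile ctr [ 0.5573 -0.3481] size [0.0906 0.2073] long-axis deg -88.4 centroid [ 0.5701 -0.3407] px [471.6 247. ]
board/pile ctr [ 0.3727 -0.2636] size [0.0346 0.1112] long-axis deg 0.2 centroid [ 0.3747 -0.2597] px [443.6 313.8]
[ 26  34  41  38  32  74  23  18  18  20  15  78  90  51  40  61 125  96
  62  61  62  62  63  62  62  63  53  59  67  66  79  97 106  69  62  62
  63  62  61  59 147 201 194 190 187 184 182 179 179 179 156 155 164 163
 160 164 164 167 160 163 164 163 162 162 168 184 196 199 204 207 211 214
 216 218 219]
```

```bash
python3 -m crank '[{"fingers":0.2,"tx":-0.04,"ty":-0.25,"tz":0,"rx":0,"ry":0,"rz":0},{"fingers":0.2,"tx":-0.089,"ty":-0.45,"tz":0,"rx":0,"ry":0,"rz":0},{"fingers":0.2,"tx":-0.089,"ty":-0.551,"tz":0.05,"rx":0,"ry":0,"rz":0},{"fingers":0.2,"tx":-0.089,"ty":-0.551,"tz":0.2,"rx":0,"ry":0,"rz":0},{"fingers":0.2,"tx":-0.089,"ty":-0.551,"tz":0.4,"rx":0,"ry":0,"rz":0},{"fingers":0.2,"tx":-0.089,"ty":-0.551,"tz":0.5,"rx":0,"ry":0,"rz":0},{"fingers":0.2,"tx":-0.089,"ty":-0.551,"tz":0.5,"rx":0,"ry":0,"rz":0}]' 50
python3 - <<'E'
from h import *
go(0.4655,-0.332,0.094,np.radians(82.6))
f,K,P=snap("scene","s3.png"); a=cv2.imread("pics/s2.png").astype(int); b=cv2.imread("pics/s3.png").astype(int)
d=np.abs(a-b).max(2); 
print("board lower edge diff", (d[410:450,310:425]>30).mean(), "left", (d[385:440,300:330]>30).mean(), "control", (d[200:250,40:150]>30).mean())
E
```

```text
time: 33.25
position: [0.4686, -0.3246, 0.2603]
tcp_rot: [-0.198, -3.129, -0.005]
force: [0.8, 0.0, -0.7]
finger_gap: 0.0623
finger_force: 55.7
t [ 0.008 -0.031  0.045] r [ 0.003 -0.006  0.002]
board lower edge diff 0.01108695652173913 left 0.05090909090909091 control 0.08545454545454545
```

```bash
python3 -m crank '[{"fingers":0.2,"tx":0.008,"ty":-0.028,"tz":0,"rx":0.003,"ry":-0.006,"rz":0},{"fingers":0.2,"tx":0.008,"ty":-0.028,"tz":0.03,"rx":0.003,"ry":-0.006,"rz":0},{"fingers":0.2,"tx":0.008,"ty":-0.028,"tz":0.047,"rx":0.003,"ry":-0.006,"rz":0},{"fingers":0.2,"tx":0.008,"ty":-0.028,"tz":0.047,"rx":0.003,"ry":-0.006,"rz":0},{"fingers":-1,"tx":0.008,"ty":-0.028,"tz":0.047,"rx":0.003,"ry":-0.006,"rz":0},{"fingers":-1,"tx":0.008,"ty":-0.028,"tz":0.047,"rx":0.003,"ry":-0.006,"rz":0},{"fingers":-1,"tx":0.008,"ty":-0.028,"tz":-0.1,"rx":0.003,"ry":-0.006,"rz":0},{"fingers":-1,"tx":0.008,"ty":-0.028,"tz":-0.4,"rx":0.003,"ry":-0.006,"rz":0}]' 50
python3 - <<'E'
from h import *
f,K,P=snap("wrist","w13.png"); H,S,V=hsv(f)
rects((H>90)&(H<130)&(V>130)&box(f,K,P,.466,-.3315,.092,.06),0.092,K,P,"plate1",n=1)
go(0.4777,0.0445,0.2,np.radians(82)); print(np.round(arm.get_state()["joint_positions"],2))
E
```

```text
time: 34.3
position: [0.4653, -0.3329, 0.3495]
tcp_rot: [-0.203, -3.135, 0.003]
force: [1.1, 1.0, 1.2]
finger_gap: 0.0857
finger_force: 0.0
plate1 ctr [ 0.4697 -0.335 ] size [0.0636 0.1525] long-axis deg -7.5 centroid [ 0.4593 -0.3334] px [317.3 243.1]
t [0.156 1.516 0.002] r [-0.007  0.015  0.009]
[-0.06  0.39  0.79  1.8  -0.32  1.06  2.28]
```

```bash
python3 -m crank '[{"fingers":-1,"tx":0.1,"ty":1,"tz":-0.15,"rx":0,"ry":0,"rz":0.9},{"fingers":-1,"tx":0.1,"ty":1,"tz":-0.15,"rx":0,"ry":0,"rz":0.9},{"fingers":-1,"tx":0.1,"ty":1,"tz":-0.15,"rx":0,"ry":0,"rz":0.9},{"fingers":-1,"tx":0.1,"ty":1,"tz":-0.15,"rx":0,"ry":0,"rz":0.9},{"fingers":-1,"tx":0.1,"ty":1,"tz":-0.15,"rx":0,"ry":0,"rz":0.9},{"fingers":-1,"tx":0.1,"ty":1,"tz":-0.15,"rx":0,"ry":0,"rz":0.9}]' 20
python3 - <<'E'
from h import *
go(0.4777,0.0445,0.16,np.radians(12.2))
E
```

```text
time: 35.1
position: [0.4735, -0.079, 0.387]
tcp_rot: [1.599, 2.698, 0.003]
force: [1.2, -0.7, -0.7]
finger_gap: 0.0855
finger_force: 0.0
t [0.427 0.251 0.287] r [0.005 0.003 0.275]
```

```bash
python3 -m crank '[{"fingers":-1,"tx":0.2,"ty":0.12,"tz":0,"rx":0,"ry":0,"rz":0.15},{"fingers":-1,"tx":0.427,"ty":0.251,"tz":0,"rx":0.005,"ry":0,"rz":0.275},{"fingers":-1,"tx":0.427,"ty":0.251,"tz":0.15,"rx":0.005,"ry":0,"rz":0.275},{"fingers":-1,"tx":0.427,"ty":0.251,"tz":0.287,"rx":0.005,"ry":0,"rz":0.275},{"fingers":-1,"tx":0.427,"ty":0.251,"tz":0.287,"rx":0.005,"ry":0,"rz":0.275}]' 20
python3 - <<'E'
from h import *
f,K,P=snap("wrist","w14.png"); H,S,V=hsv(f)
rects((H<35)&(S>20)&(V>110)&box(f,K,P,.4777,.0445,.04,.06),0.041,K,P,"dish1",n=2)
print(np.round(arm.get_state()["joint_positions"],2)); go(0.4777,0.0445,0.0505,np.radians(12.2))
E
```

```text
time: 35.72
position: [0.4762, 0.0411, 0.3129]
tcp_rot: [1.975, 2.442, -0.014]
force: [-0.2, -0.2, 0.2]
finger_gap: 0.0856
finger_force: 0.0
dish1 ctr [0.4906 0.049 ] size [0.0478 0.0495] long-axis deg 12.1 centroid [0.4903 0.0499] px [343.  234.3]
[-0.99  0.3   0.96  2.05 -0.3   0.93  0.34]
t [0.017 0.007 0.436] r [-0.003  0.006 -0.003]
```

```bash
python3 -m crank '[{"fingers":-1,"tx":0.017,"ty":0.062,"tz":0,"rx":-0.003,"ry":0.006,"rz":0},{"fingers":-1,"tx":0.017,"ty":0.062,"tz":0.2,"rx":-0.003,"ry":0.006,"rz":0},{"fingers":-1,"tx":0.017,"ty":0.062,"tz":0.37,"rx":-0.003,"ry":0.006,"rz":0},{"fingers":-1,"tx":0.017,"ty":0.062,"tz":0.43,"rx":-0.003,"ry":0.006,"rz":0},{"fingers":-1,"tx":0.017,"ty":0.062,"tz":0.43,"rx":-0.003,"ry":0.006,"rz":0},{"fingers":0.2,"tx":0.017,"ty":0.062,"tz":0.43,"rx":-0.003,"ry":0.006,"rz":0},{"fingers":0.2,"tx":0.017,"ty":0.062,"tz":0.43,"rx":-0.003,"ry":0.006,"rz":0},{"fingers":0.2,"tx":0.017,"ty":0.062,"tz":0.43,"rx":-0.003,"ry":0.006,"rz":0}]' 20
python3 - <<'E'
from h import *
go(0.392,.2955,0.24,np.radians(-4))
E
```

```text
time: 36.78
position: [0.4925, 0.0479, 0.2087]
tcp_rot: [1.974, 2.442, 0.008]
force: [-0.1, 0.2, 6.3]
finger_gap: 0.0565
finger_force: 20.1
t [ 1.054 -0.182 -0.744] r [ 0.004 -0.003  0.268]
```

```bash
python3 -m crank '[{"fingers":0.2,"tx":0,"ty":0,"tz":-0.1,"rx":0,"ry":0,"rz":0},{"fingers":0.2,"tx":0,"ty":0,"tz":-0.3,"rx":0,"ry":0,"rz":0},{"fingers":0.2,"tx":0.1,"ty":-0.02,"tz":-0.5,"rx":0,"ry":0,"rz":0.05},{"fingers":0.2,"tx":0.3,"ty":-0.04,"tz":-0.68,"rx":0,"ry":0,"rz":0.1},{"fingers":0.2,"tx":0.5,"ty":-0.08,"tz":-0.72,"rx":0,"ry":0,"rz":0.2},{"fingers":0.2,"tx":0.72,"ty":-0.12,"tz":-0.72,"rx":0,"ry":0,"rz":0.268},{"fingers":0.2,"tx":0.72,"ty":-0.12,"tz":-0.72,"rx":0,"ry":0,"rz":0.268}]' 20
python3 - <<'E'
from h import *
f,K,P=snap("wrist"); H,S,V=hsv(f); yy,xx=np.mgrid[:480,:640]
rects((S>16)&(H>95)&(H<125)&(V>100)&(yy<250),0.012,K,P,"tray",n=1)
rects((H<35)&(S>20)&(V>110)&(yy<250),0.015,K,P,"dish",n=4)
q=np.array([.420,.2957]); a=np.radians(-4); e=np.array([np.cos(a),np.sin(a)]); n=np.array([-e[1],e[0]])
p=q-.0475*e; print(p)
for s in (0.033,-.033): print((p+s*n).round(4)); go(*(p+s*n),0.029,a)
E
```

```text
time: 37.65
position: [0.4223, 0.2222, 0.3878]
tcp_rot: [-2.285, -2.152, -0.006]
force: [-0.1, -0.1, 0.7]
finger_gap: 0.0566
finger_force: 21.7
tray ctr [0.4205 0.2941] size [0.1396 0.2179] long-axis deg -4.3 centroid [0.4207 0.3003] px [312.6 134.8]
dish ctr [0.6259 0.1997] size [0.0586 0.0587] long-axis deg 49.6 centroid [0.6261 0.2006] px [514.3 222.3]
dish ctr [0.4699 0.3241] size [0.0481 0.0492] long-axis deg -3.4 centroid [0.4699 0.3246] px [363.  104.5]
dish ctr [0.4626 0.2574] size [0.0482 0.0492] long-axis deg 43.2 centroid [0.463 0.258] px [357.3 176.4]
dish ctr [0.2802 0.407 ] size [0.0184 0.0197] long-axis deg 45.0 centroid [0.2795 0.4057] px [143.7  18.8]
[0.37261571 0.29901343]
[0.3749 0.3319]
t [ 0.435 -0.223  0.816] r [ 0.001 -0.003  0.006]
[0.3703 0.2661]
t [ 0.171 -0.225  0.815] r [ 0.001 -0.003  0.006]
```

```bash
python3 -m crank '[{"fingers":0.2,"tx":0.22,"ty":-0.11,"tz":0,"rx":0,"ry":0,"rz":0.006},{"fingers":0.2,"tx":0.435,"ty":-0.223,"tz":0,"rx":0,"ry":0,"rz":0.006},{"fingers":0.2,"tx":0.435,"ty":-0.223,"tz":0.2,"rx":0,"ry":0,"rz":0.006},{"fingers":0.2,"tx":0.435,"ty":-0.223,"tz":0.4,"rx":0,"ry":0,"rz":0.006},{"fingers":0.2,"tx":0.435,"ty":-0.223,"tz":0.6,"rx":0,"ry":0,"rz":0.006},{"fingers":0.2,"tx":0.435,"ty":-0.223,"tz":0.74,"rx":0,"ry":0,"rz":0.006},{"fingers":0.2,"tx":0.435,"ty":-0.223,"tz":0.785,"rx":0,"ry":0,"rz":0.006},{"fingers":0.2,"tx":0.435,"ty":-0.223,"tz":0.785,"rx":0,"ry":0,"rz":0.006}]' 20
python3 - <<'E'
from h import *
go(.3749,.3319,.029,np.radians(-4))
E
```

```text
time: 38.7
position: [0.3773, 0.3293, 0.1915]
tcp_rot: [2.306, 2.133, 0.003]
force: [0.3, 0.1, 0.1]
finger_gap: 0.0561
finger_force: 21.7
t [ 0.009 -0.011  0.03 ] r [ 0.001 -0.001 -0.008]
```

```bash
python3 -m crank '[{"fingers":0.2,"tx":0.005,"ty":-0.006,"tz":0.02,"rx":0,"ry":0,"rz":0},{"fingers":0.2,"tx":0.005,"ty":-0.006,"tz":0.033,"rx":0,"ry":0,"rz":0},{"fingers":0.2,"tx":0.005,"ty":-0.006,"tz":0.033,"rx":0,"ry":0,"rz":0},{"fingers":-0.65,"tx":0.005,"ty":-0.006,"tz":0.033,"rx":0,"ry":0,"rz":0},{"fingers":-0.65,"tx":0.005,"ty":-0.006,"tz":0.033,"rx":0,"ry":0,"rz":0},{"fingers":-0.65,"tx":0.005,"ty":-0.006,"tz":-0.1,"rx":0,"ry":0,"rz":0},{"fingers":-0.65,"tx":0,"ty":0,"tz":-0.3,"rx":0,"ry":0,"rz":0},{"fingers":-0.3,"tx":0,"ty":0,"tz":-0.8,"rx":0,"ry":0,"rz":0}]' 20
python3 - <<'E'
from h import *
f,K,P=snap("wrist"); H,S,V=hsv(f)
rects((H<35)&(S>20)&(V>110),0.015,K,P,"dish",n=5)
f,K,P=snap("scene"); cv2.imwrite("pics/fin.png",np.hstack([cv2.resize(f[180:270,160:290],(650,450)),f[300:450,290:440].repeat(1,0)[:0].reshape(0,0,3)]) [:,:,::-1] if 0 else np.vstack([cv2.resize(f[170:290,165:365],(500,300)),cv2.resize(f[260:440,230:530],(500,300))])[:,:,::-1])
print(np.round(arm.get_state()["joint_positions"],2)); go(0.512,-0.166,0.25,np.radians(47))
E
```

```text
time: 39.7
position: [0.376, 0.3294, 0.3293]
tcp_rot: [2.305, 2.134, -0.001]
force: [-0.8, 1.7, 1.0]
finger_gap: 0.0557
finger_force: 0.0
dish ctr [0.5948 0.433 ] size [0.0594 0.0617] long-axis deg 12.5 centroid [0.5981 0.4347] px [601.4  72.4]
dish ctr [0.4179 0.4761] size [0.0382 0.0592] long-axis deg -4.4 centroid [0.4177 0.4792] px [361.   25.9]
dish ctr [0.6263 0.2004] size [0.0586 0.0778] long-axis deg -43.3 centroid [0.6277 0.1999] px [586.5 335.5]
dish ctr [0.2479 0.4834] size [0.0394 0.0736] long-axis deg -12.9 centroid [0.2434 0.4872] px [122.7  34.2]
dish ctr [0.3745 0.3324] size [0.0477 0.0498] long-axis deg -4.4 centroid [0.3744 0.3326] px [317.3 223.9]
[-1.62  0.33  0.98  1.99 -0.33  0.98 -0.55]
t [-1.937  0.684 -0.301] r [ 0.011 -0.007 -0.856]
```

View pics/fin.png

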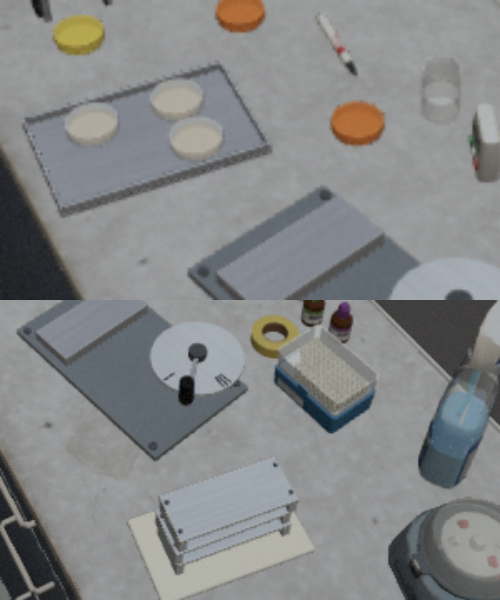

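The final check picture shows three dishes flat in the tray, the three plates in one pile on the board and the lever on the two-line mark. Now I'll close the tap.

```bash
python3 -m crank '[{"fingers":-0.3,"tx":-1,"ty":0.35,"tz":-0.15,"rx":0,"ry":0,"rz":-0.5},{"fingers":-0.3,"tx":-1,"ty":0.35,"tz":-0.15,"rx":0,"ry":0,"rz":-0.5},{"fingers":-0.3,"tx":-1,"ty":0.35,"tz":-0.15,"rx":0,"ry":0,"rz":-0.5},{"fingers":-0.3,"tx":-1,"ty":0.35,"tz":-0.15,"rx":0,"ry":0,"rz":-0.5},{"fingers":-0.3,"tx":-1,"ty":0.35,"tz":-0.15,"rx":0,"ry":0,"rz":-0.5},{"fingers":-0.3,"tx":-1,"ty":0.35,"tz":-0.15,"rx":0,"ry":0,"rz":-0.5}]' 20
python3 - <<'E'
from h import *
go(0.511,-0.167,0.21,np.radians(47.2))
E
```

```text
time: 40.55
position: [0.4446, 0.0722, 0.3656]
tcp_rot: [-1.678, -2.656, -0.004]
force: [-0.9, 0.2, 0.6]
finger_gap: 0.0555
finger_force: 0.0
t [-0.978 -0.171  0.001] r [ 0.002 -0.001 -0.363]
```

```bash
python3 -m crank '[{"fingers":-0.3,"tx":-0.978,"ty":-0.171,"tz":0,"rx":0,"ry":0,"rz":-0.363},{"fingers":-0.3,"tx":-0.978,"ty":-0.171,"tz":0,"rx":0,"ry":0,"rz":-0.363},{"fingers":-0.3,"tx":-0.978,"ty":-0.171,"tz":0,"rx":0,"ry":0,"rz":-0.363},{"fingers":-0.3,"tx":-0.978,"ty":-0.171,"tz":0,"rx":0,"ry":0,"rz":-0.363},{"fingers":-0.3,"tx":-0.978,"ty":-0.171,"tz":0.2,"rx":0,"ry":0,"rz":-0.363},{"fingers":-0.3,"tx":-0.978,"ty":-0.171,"tz":0.2,"rx":0,"ry":0,"rz":-0.363}]' 20
python3 - <<'E'
from h import *
f,K,P=snap("wrist"); H,S,V=hsv(f); print(proj(K,P,[.511,-.167,.099]),np.round(arm.get_state()["joint_positions"],2))
rects((V<55)&box(f,K,P,.511,-.167,.09,.025),.09,K,P,"knob",amin=30,n=3)
go(0.511,-0.167,0.086,np.radians(47.2))
E
```

```text
time: 41.3
position: [0.5106, -0.1654, 0.3115]
tcp_rot: [-1.143, -2.918, 0.003]
force: [0.6, -0.0, 0.4]
finger_gap: 0.0555
finger_force: 0.0
[319.45076217 281.1697726 ] [-0.49  0.44  0.93  1.92 -0.41  0.99  1.45]
knob ctr [ 0.5079 -0.165 ] size [0.0192 0.0304] long-axis deg -42.7 centroid [ 0.508  -0.1649] px [318.6 269.5]
t [-0.007 -0.009  0.289] r [-0.001 -0.004  0.003]
```

```bash
python3 -m crank '[{"fingers":-0.3,"tx":-0.004,"ty":-0.009,"tz":0.15,"rx":0,"ry":0,"rz":0},{"fingers":-0.3,"tx":-0.004,"ty":-0.009,"tz":0.285,"rx":0,"ry":0,"rz":0},{"fingers":-0.3,"tx":-0.004,"ty":-0.009,"tz":0.285,"rx":0,"ry":0,"rz":0},{"fingers":0.8,"tx":-0.004,"ty":-0.009,"tz":0.285,"rx":0,"ry":0,"rz":0},{"fingers":0.8,"tx":-0.004,"ty":-0.009,"tz":0.285,"rx":0,"ry":0,"rz":0},{"fingers":0.8,"tx":-0.004,"ty":-0.009,"tz":0.285,"rx":0,"ry":0,"rz":0},{"fingers":0.8,"tx":-0.004,"ty":-0.009,"tz":0.285,"rx":0,"ry":0,"rz":0}]' 20
python3 - <<'E'
from h import *
s=arm.get_state(); p=np.array(s["position"][:2]); print(s["force"])
ax=np.array([0.568,-0.1035]); d0=p-ax; a0=np.arctan2(d0[1],d0[0])%(2*np.pi); print(np.linalg.norm(d0),np.degrees(a0))
Rc=R.from_rotvec(s["tcp_rot"]); a1=np.radians(192.2)
for t in (.2,.4,.6,.8,1):
    a=a0+(a1-a0)*t; q=ax+0.085*np.array([np.cos(a),np.sin(a)])
    print(t,np.round(Rc.inv().apply([*(q-p),0])/0.25,3), "rz",round(-(a-a0)/np.radians(60),3),q.round(4))
E
```

```text
time: 42.22
position: [0.5113, -0.1682, 0.2461]
tcp_rot: [1.14, 2.925, 0.003]
force: [-2.3, -1.1, 5.0]
finger_gap: 0.0193
finger_force: 22.2
[-2.30976497 -1.14093559  5.03586865]
0.08602486937350495 228.73732841944238
0.2 [ 0.043  0.006 -0.   ] rz 0.122 [ 0.5043 -0.1597]
0.4 [ 0.086  0.013 -0.   ] rz 0.244 [ 0.4976 -0.1512]
0.6 [ 0.128  0.026 -0.   ] rz 0.365 [ 0.4921 -0.1418]
0.8 [ 0.167  0.044 -0.   ] rz 0.487 [ 0.4879 -0.1319]
1 [ 0.204  0.066 -0.   ] rz 0.609 [ 0.4849 -0.1215]
```

```bash
python3 -m crank '[{"fingers":0.8,"tx":0.043,"ty":0.006,"tz":0,"rx":0,"ry":0,"rz":0.122},{"fingers":0.8,"tx":0.086,"ty":0.013,"tz":0,"rx":0,"ry":0,"rz":0.244},{"fingers":0.8,"tx":0.128,"ty":0.026,"tz":0,"rx":0,"ry":0,"rz":0.365},{"fingers":0.8,"tx":0.167,"ty":0.044,"tz":0,"rx":0,"ry":0,"rz":0.487},{"fingers":0.8,"tx":0.195,"ty":0.06,"tz":0,"rx":0,"ry":0,"rz":0.58},{"fingers":0.8,"tx":0.206,"ty":0.067,"tz":0,"rx":0,"ry":0,"rz":0.615},{"fingers":0.8,"tx":0.208,"ty":0.068,"tz":0,"rx":0,"ry":0,"rz":0.615},{"fingers":0.8,"tx":0.208,"ty":0.068,"tz":0,"rx":0,"ry":0,"rz":0.615}]' 20
```

```text
time: 43.22
position: [0.4842, -0.1227, 0.2461]
tcp_rot: [2.006, 2.41, -0.002]
force: [-2.2, -8.0, 3.0]
finger_gap: 0.0195
finger_force: 21.9
```

```bash
python3 -m crank '[{"fingers":-0.3,"tx":0,"ty":0,"tz":0,"rx":0,"ry":0,"rz":0},{"fingers":-0.3,"tx":0,"ty":0,"tz":0,"rx":0,"ry":0,"rz":0},{"fingers":-0.3,"tx":0,"ty":0,"tz":0,"rx":0,"ry":0,"rz":0},{"fingers":-0.3,"tx":0,"ty":0,"tz":-0.2,"rx":0,"ry":0,"rz":0},{"fingers":-0.3,"tx":0,"ty":0,"tz":-0.5,"rx":0,"ry":0,"rz":0},{"fingers":-0.3,"tx":0,"ty":0,"tz":-0.5,"rx":0,"ry":0,"rz":0}]' 20
python3 - <<'E'
from h import *
f,K,P=snap("wrist"); H,S,V=hsv(f)
rects((V<55)&box(f,K,P,.485,-.1215,.09,.02),.09,K,P,"knob",amin=30,n=2); print(proj(K,P,[.485,-.1215,.099]),proj(K,P,[.485,-.1215,.059]))
f,K,P=snap("top"); H,S,V=hsv(f)
rects((H<35)&(S>12)&(V>180)&box(f,K,P,.42,.2957,.01,.08),.015,K,P,"dish",n=4,amin=40)
rects((V>150)&(S<30)&box(f,K,P,.464,-.33,.008,.07),0.03,K,P,"board+pile",n=1)
rects((V<60)&box(f,K,P,.485,-.1215,.09,.02),.09,K,P,"knob",amin=10,n=2)
E
```

```text
time: 43.98
position: [0.4854, -0.1205, 0.3726]
tcp_rot: [2.005, 2.413, 0.009]
force: [0.9, 0.9, 0.7]
finger_gap: 0.0558
finger_force: 0.0
knob ctr [ 0.4831 -0.1202] size [0.0189 0.028 ] long-axis deg -79.6 centroid [ 0.483  -0.1204] px [313.8 238.5]
[316.07498931 243.94078591] [315.97699712 229.06513639]
dish ctr [0.3751 0.335 ] size [0.0453 0.0488] long-axis deg -88.4 centroid [0.3752 0.3346] px [236.7 308. ]
dish ctr [0.471  0.3265] size [0.0461 0.049 ] long-axis deg 2.5 centroid [0.4705 0.3269] px [240.8 274.6]
dish ctr [0.4642 0.26  ] size [0.046  0.0489] long-axis deg 2.2 centroid [0.4637 0.2601] px [264.  277.7]
board+pile ctr [ 0.4655 -0.3539] size [0.2117 0.2782] long-axis deg -0.7 centroid [ 0.4567 -0.3793] px [487.8 286.4]
knob ctr [ 0.4989 -0.1222] size [0.0281 0.0522] long-axis deg -2.7 centroid [ 0.492  -0.1246] px [402.2 270.7]
```

The knob stayed at the closed position, the dishes are in place in the tray, and the gripper is clear of everything.

```bash
python3 -c "
from rig import arm
print(arm.sign_off())"
```

```text
the job is handed in; nothing more can be done
None
```

Job handed in, judge's verdict not shown: lever set to idle first, all three dishes present laid flat in the tray (knocked aside once mid-run), the three plates piled on the board's middle, then the tap closed against its stop.

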